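# Hang the serving board on the swinging drop hook over an empty drip cup

### The job

The freshly rinsed serving board has to drip dry on the drop hook, but the hook is swinging. First steady the hook until it hangs still by itself, then stand the empty orange cup (not the one with the lime in it) upright in the middle of the stand's cork coaster, and then take the board from its slotted rest and hang it by its hole on the hook, let go and hanging quietly above the cup. Leave the cup with the lime, the ice bucket, muddler and jigger where they are.

Things in the scene. Friction and masses are not known exactly. Their poses are not given: they have to be found in the camera images.
- coaster (a point): Centre of the top face of a round cork coaster, 96 mm across, 14 mm above the table, on the dark base plate of the stand. In the stand's axes it lies 80 mm on the robot's side (-x) and 30 mm to the left (+y) of the hook's pivot.
- stand: Fixed brass drop-hook stand; origin on the table straight under the hook's pivot. z up, x from the robot's side to its post, y left (small yaw). Base plate 320 x 130 x 10 mm. Pivot 350 mm above the table, its axis along y; a 18 mm upright post 155 mm beyond it (+x) and a 14 mm rod from the post's head to the pivot at 352 mm height. Nothing tall on the robot's side of the pivot.
- hook (a joint): Swing angle of the drop hook (rad) about the pivot, along the stand's y: 0 = straight down, positive = away from the robot. A free pendulum (0.18 kg, hardly any damping, about 0.8 s to and fro), at first swinging 0.2 to 0.4 rad to each side; it does not come to rest by itself in the time given.
- hook_ball (a point): Centre of the cream ball of 40 mm diameter at the foot of the hook's 8 mm straight steel shank, 155 mm below the pivot (195 mm above the table when still); moves with the hook. A good place to touch it from the robot's side: a finger held at the ball's rest position soon stops the swing.
- hook_seat (a point): Middle of the hook's level seat (centre line of the 8 mm bar), 125 mm below the pivot, 43 mm left (+y of the stand) of the shank; moves with the hook. The seat runs along the stand's y from 22 to 62 mm left of the shank; then the tip turns up and ends 74 mm left of it, its top 20 mm above the seat line. A hole goes over the tip from the left, moving to -y, then down on to the seat.
- board_center (a point): Centre of the pale wooden serving board: 190 mm long (its x), 12 mm thick (its y), 105 mm high (its z), 0.15 kg, standing on edge in a wooden rest. The two halves of the board are alike. It can be pinched across its thickness at the top edge near either end, which leaves the middle free for the hook.
- board_hole (a point): Centre of the round hole of 40 mm diameter through the board's thickness (axis = board y): half-way along the board, 34 mm below its top edge, 18.5 mm above the board's centre. Hung on the hook, the hole's centre lies 16 mm below the centre line of the seat.
- rest: Fixed wooden rest that holds the board on edge: 130 mm long (its x), 80 mm wide, base 12 mm thick, two cheeks rising to 45 mm above the table with a 16 mm slot between them along its x; the board stands in the slot, on the base. Origin on the table under its centre.
- cup_a_center (a point): Centre (half-way up) of one of two identical straight orange ceramic cups: 62 mm outside diameter, 75 mm high, wall 4 mm, open at the top, 0.16 kg. One of the two cups, either one, has the lime in it.
- cup_b_center (a point): Centre (half-way up) of the other orange cup, identical to cup_a.
- lime_center (a point): Centre of a green lime, a 42 mm ball, lying in one of the two cups.
- board: The serving board itself; origin at the middle of its lower edge, axes as point board_center.
- ice_bucket: Clear glass ice bucket, 152 mm across and 150 mm high, a steel tong clipped on its rim; origin under its centre. Stays where it is.
- muddler: Wooden muddler lying down, 200 mm long (its x), 30 mm thick. Stays where it is.
- jigger: Steel double-cone jigger standing, 48 mm across, 95 mm high; origin under its centre. Stays where it is.

How it is judged:
By the outcome, as a careful person would: the job done as asked, in the order asked, and still so for the second after the job is handed in, with the robot touching nothing.
It also fails if it takes over 72 s, if anything falls off the work surface, if the arm or the gripper's body presses on something with over 40 N, if the wrist force passes 120 N, or if a joint passes its speed limit or range.

### The arm

A 7-joint arm with a two-finger parallel gripper is mounted at the origin on the work surface. World frame = base frame: x ahead of the robot, y to its left, z up, the work surface at z = 0. Lengths are in mm, angles in rad, forces in N, time in s.
With the tool pointing down it reaches from about 425 to 1025 mm from the base axis. Payload 3.6 kg.
Tool frame: the origin (TCP) lies at the very end of the fingers, on their centre line; the grasp point (between the pads) lies behind it (arm.hold_point_z is the z of the grasp point in the tool frame, in mm); z points along the fingers, y is the direction in which the jaws open and shut (so a half turn about z gives the same grasp; the last joint's range is limited). The gripper opens to 85 mm and grips with 20 to 120 N. Pads are 22 mm wide; open, the fingers measure 114 mm over their backs; the gripper's body (76 mm by 85 mm) begins 54 mm behind the grasp point. The pads swing forward as they close: fully open they stand 13 mm farther back than shut.
Start: joints at [-1.423, 0.591, 0.048, 1.609, -0.033, 0.943, -0.034], TCP at [173.597, 703.913, 202.602] pointing down, gripper open.
Joint ranges: [-2.69, 2.69], [-0.47, 2.24], [-1.27, 1.36], [0.19, 2.51], [-1.53, 4.68], [0.08, 2.07], [-3.09, 3.09]. Speed limits (rad/s): [2.57, 2.57, 3.14, 3.14, 3.14, 3.14, 3.14].

### API

Orientations are given as a rotation vector (axis times angle).
In Python, from workcell import status, get_image, arm gives the robot as it stands.
- The arm moves only by the tool servo_tool, never from a script. Its argument "steps" is a list of rows, each an object with "travel": the shift along the tool's x, y, z in mm, a list of three; "dr": the turn, a rotation vector about the tool's x, y, z in rad, a list of three. A call has 1 to 10 rows; each row shifts and turns the commanded pose from where the row before left it, along the tool's axes as they then stand; what a row does not reach is not made up. A row lasts 1/10 s, in which the tool goes at most 50 mm and 8.59 degrees, less where a joint would pass 70% of its speed; a pose out of reach is approached as far as the arm can. A call with a gripper value outside its range is refused whole. "gripper" is the opening, from -1 (shut) to 1 (fully open), so that 0 is half open, set as the call begins (left out, the last holds). The fingers move at their own pace and stop on an object; "force" is the grip in N (left out, the last holds). Time passes only in rows, so rows that do not move let the fingers close. It gives the time, the measured TCP pose, the force and the opening at its end, in the units of the state.
- status.get_state(): the state, without advancing time (a new reading comes with each control period).
- get_image(name): name is "scene" or "side" or "wrist"; returns a dict with "img" (400x640x3 uint8, blue, green, red), "depth" (400x640 float32, mm along the optical axis (not along the pixel's ray), 0 where there is no reading), "fx", "fy", "cx", "cy" (pixels), "origin" and "orientation" of the camera in the world. Camera axes: x right, y up, looking along -z (the intrinsics and any distortion apply to the point x, -y, -z); pixel columns grow to the right and rows downward; lengths in mm; the calibration is good to about 2 mm. A picture is of the moment at which its call begins.
- arm.hand_in(): hands the job in, once; it reports no verdict.
The state is a dict: "time_s": time; "joint_pos": joint angles; "qvel": joint speeds; "joint_torque": joint torques, N m; "ee_pos": TCP position; "ee_rot": TCP orientation; "ft_force": force on the tool from outside, world axes, zero at the start; "ft_torque": the same for the moment, N m; "gripper_width": finger opening in mm.
Only numpy, scipy, OpenCV 4.12 (cv2) and the standard library are available. Lean on these libraries where they do the work, as an engineer would, in place of code of your own. Each camera call takes 0.05 s, during which the arm holds its last target.

## Working session

There is one attempt and no reset: what is moved stays moved. The work goes in short steps, Python scripts to look and compute and a tool call to move; the robot and the scene stay as the last step left them, time stands still between calls to the robot, and variables do not carry over. Pictures are saved under pics/ and viewed, and the job is handed in when it is done.

Besides the shell and the picture viewer there is one more tool, called after "Request:" as name(argument=value, ...), one argument or row to a line, values as JSON. servo_tool: Moves the arm, as the interface text tells. Its arguments: {"type":"object","properties":{"steps":{"type":"array","items":{"type":"object","properties":{"travel":{"type":"array","items":{"type":"number"}},"dr":{"type":"array","items":{"type":"number"}}}}},"gripper":{"type":"number"},"force":{"type":"number"}},"required":["steps"]}

```bash
ls; mkdir -p pics
python3 - <<'E'
from workcell import status,get_image,arm
import cv2,numpy as np,pickle
print(status.get_state()); print(arm.hold_point_z, dir(arm))
for n in ["scene","side","wrist"]:
    d=get_image(n); cv2.imwrite(f"pics/{n}0.png",d["img"]); pickle.dump(d,open(f"{n}0.pkl","wb"))
    print(n,d["fx"],d["fy"],d["cx"],d["cy"],d["origin"],d["orientation"],[k for k in d])
E
```

```text
pics
{'time_s': 0.0, 'joint_pos': array([-1.42251354,  0.59209695,  0.04831189,  1.609825  , -0.03331706,
        0.94268982, -0.03370105]), 'qvel': array([-6.14026784e-05,  3.79358975e-04, -5.26164997e-04,  9.73183263e-06,
        4.56260562e-04,  6.96191339e-04,  7.74917661e-04]), 'joint_torque': array([-4.77948015e-04, -5.48697889e+01,  1.54652562e+00, -1.98130846e+01,
        9.37662728e-03,  8.72439734e-03,  4.20491631e-06]), 'ee_pos': array([173.37719712, 703.05175172, 201.45630087]), 'ee_rot': array([-0.37875616, -3.11852411,  0.00346928]), 'ft_force': array([ 0.90825748, -0.1203987 , -0.92556757]), 'ft_torque': array([-0.03006775, -0.03076268,  0.03662777]), 'gripper_width': 85.49099739203133}
-18.700000000000003 ['PlanningError', '__class__', '__delattr__', '__dict__', '__dir__', '__doc__', '__eq__', '__format__', '__ge__', '__getattribute__', '__getstate__', '__gt__', '__hash__', '__init__', '__init_subclass__', '__le__', '__lt__', '__module__', '__ne__', '__new__', '__reduce__', '__reduce_ex__', '__repr__', '__setattr__', '__sizeof__', '__str__', '__subclasshook__', '__weakref__', 'hand_in', 'hold_point_z']
scene 404.11228448738217 404.11228448738217 319.1786034484282 199.84362952991992 [1224.46278624 -113.13309553 1088.69929984] [0.53466613 0.42685905 1.25083036] ['img', 'depth', 'fx', 'fy', 'cx', 'cy', 'origin', 'orientation']
side 442.01146990363543 442.01146990363543 322.4926323747956 199.8802671227564 [ 267.73800134 -726.76820655 1016.70126732] [ 0.7898371  -0.16074639 -0.37689112] ['img', 'depth', 'fx', 'fy', 'cx', 'cy', 'origin', 'orientation']
wrist 353.885839287111 353.885839287111 315.80833169644495 193.89357586713345 [101.80790374 720.12110526 372.19315541] [-0.25332529 -0.19501369  1.31915962] ['img', 'depth', 'fx', 'fy', 'cx', 'cy', 'origin', 'orientation']
```

View pics/scene0.png

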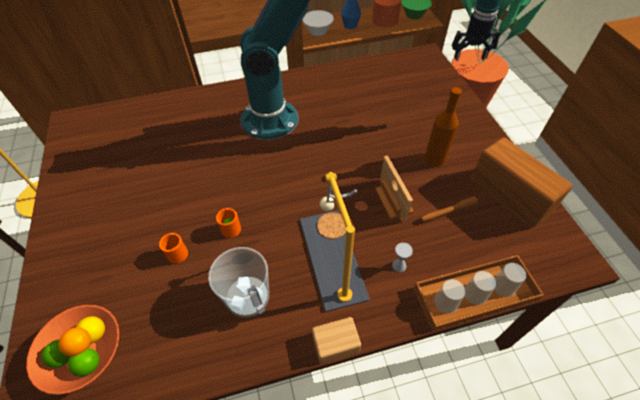

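View pics/side0.png

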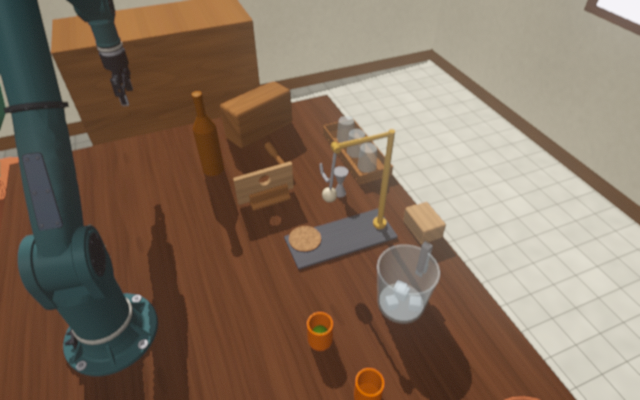

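View pics/wrist0.png

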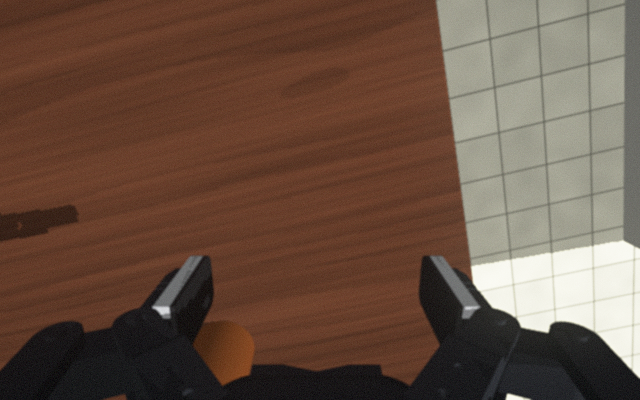

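```bash
cat > h.py <<'E'
import numpy as np,cv2,pickle
from scipy.spatial.transform import Rotation as R
def grab(n,name=None):
    from workcell import get_image
    d=get_image(n)
    if name: cv2.imwrite(f"pics/{name}.png",d["img"]); pickle.dump(d,open(f"{name}.pkl","wb"))
    return d
def load(n): return pickle.load(open(n+".pkl","rb"))
def cloud(d):
    z=d["depth"].astype(float); v,u=np.mgrid[:z.shape[0],:z.shape[1]]
    p=np.stack([(u-d["cx"])/d["fx"]*z,-(v-d["cy"])/d["fy"]*z,-z],-1)
    w=p@R.from_rotvec(d["orientation"]).as_matrix().T+np.array(d["origin"]); w[z==0]=np.nan
    return w
def plane(d,u,v,h):
    r=R.from_rotvec(d["orientation"]).apply([(u-d["cx"])/d["fx"],-(v-d["cy"])/d["fy"],-1]); o=np.array(d["origin"])
    return o+r*(h-o[2])/r[2]
def proj(d,p):
    c=R.from_rotvec(d["orientation"]).inv().apply(np.array(p)-np.array(d["origin"]))
    return np.array([d["cx"]-d["fx"]*c[...,0]/c[...,2], d["cy"]+d["fy"]*c[...,1]/c[...,2]]).T
E
python3 - <<'E'
from h import *
np.set_printoptions(precision=1,suppress=True)
from scipy import ndimage
for n in ["scene0","side0"]:
    d=load(n); w=cloud(d); img=d["img"]; hsv=cv2.cvtColor(img,cv2.COLOR_BGR2HSV)
    print(n,"table check",w[300,150],w[200,120],w[350,260])
    def comp(name,m,minn=40):
        l,k=ndimage.label(m)
        for i in range(1,k+1):
            s=l==i
            if s.sum()<minn: continue
            p=w[s]; p=p[~np.isnan(p[:,0])]; ys,xs=np.nonzero(s)
            if len(p): print(name,s.sum(),"px",xs.mean(),ys.mean(),"med",np.median(p,0),"min",np.percentile(p,2,axis=0),"max",np.percentile(p,98,axis=0))
    H,S,V=hsv[...,0],hsv[...,1],hsv[...,2]
    ok=(w[...,2]>3)&(w[...,0]>200)&(w[...,0]<1100)&(abs(w[...,1])<600)
    comp("orange",(H<12)&(S>200)&(V>140)&ok)
    comp("cream",(S<90)&(V>150)&ok,15)
    comp("grey",(S<80)&(V<130)&(abs(w[...,2]-10)<6)&ok)
    comp("green",(H>35)&(H<80)&(S>120)&ok,10)
E
python3 - <<'E'
import cv2
a=cv2.imread("pics/scene0.png")[150:310,290:450]; b=cv2.imread("pics/side0.png")[120:280,220:410]
cv2.imwrite("pics/z1.png",cv2.resize(a,None,fx=3.6,fy=3.6,interpolation=2)); cv2.imwrite("pics/z2.png",cv2.resize(b,None,fx=3.6,fy=3.6,interpolation=2))
E
```

```text
scene0 table check [ 652.4 -472.2    2.1] [ 254.5 -563.8   -1.9] [ 873.7 -195.1    0.8]
orange 136 px 229.5 224.15441176470588 med [ 501.1 -210.5   49.9] min [ 447.5 -240.1    7.3] max [ 506.7 -194.3   74.2]
orange 150 px 175.18666666666667 250.55333333333334 med [ 545.6 -378.6   41.9] min [ 493.5 -412.2    4.4] max [ 552.9 -364.    70.5]
cream 115 px 327.90434782608696 201.84347826086957 med [612.1  67.  213.7] min [593.   50.7 199.6] max [620.5  80.4 250.3]
cream 194 px 403.7216494845361 249.48969072164948 med [741.6 249.4  95.5] min [720.5 229.   92. ] max [761.8 270.6  99.1]
cream 1511 px 238.78557246856386 286.8345466578425 med [ 712.8 -215.5   89.5] min [ 645.4 -272.5    4.6] max [ 789.3 -133.3  152.1]
cream 18 px 404.05555555555554 264.3888888888889 med [751.8 258.7  18.3] min [746.6 253.8   6. ] max [757.  263.4  33.4]
cream 303 px 514.3762376237623 272.2046204620462 med [885.3 510.7  90.6] min [860.  486.2  86.9] max [910.1 534.8  94.1]
cream 325 px 484.1446153846154 280.4923076923077 med [884.9 420.   90.6] min [859.4 396.1  86.5] max [910.3 445.2  94.3]
cream 341 px 453.40
[... 1568 characters left out ...]
6 -161.4  151. ] min [ 643.5 -182.7  148.2] max [ 672.2 -144.6  154.1]
cream 79 px 434.8354430379747 278.40506329113924 med [ 767.3 -252.3  150.3] min [ 719.6 -277.9  106.2] max [ 786.2 -220.3  153. ]
cream 1212 px 400.9975247524753 300.91996699669966 med [ 676.5 -252.1   81. ] min [ 645.5 -275.4    8.4] max [ 756.2 -167.3  151. ]
grey 2734 px 343.46817849305046 238.3460131675201 med [671.8  44.6  11.3] min [505.6  -0.5   6.1] max [809.9 124.8  15. ]
grey 70 px 399.2 318.6142857142857 med [ 679.1 -253.2    9.6] min [ 654.3 -265.4    4.3] max [ 727.6 -218.    15.7]
green 49 px 319.40816326530614 328.9591836734694 med [ 476.  -217.1   47.7] min [ 464.4 -223.6   42.9] max [ 487.7 -207.9   49.9]
```

View pics/z1.png

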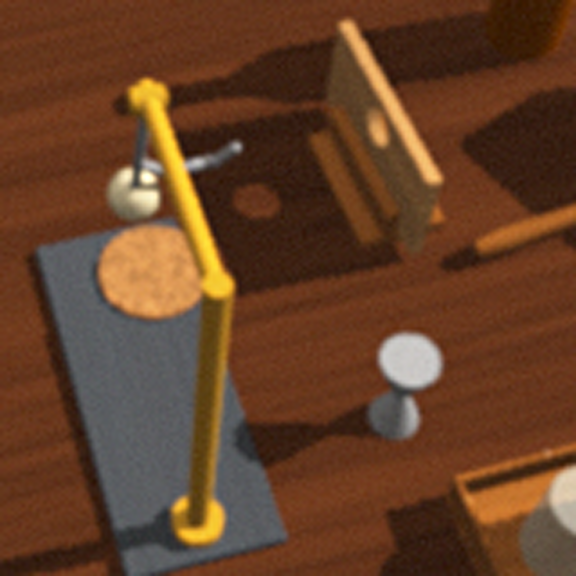

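View pics/z2.png

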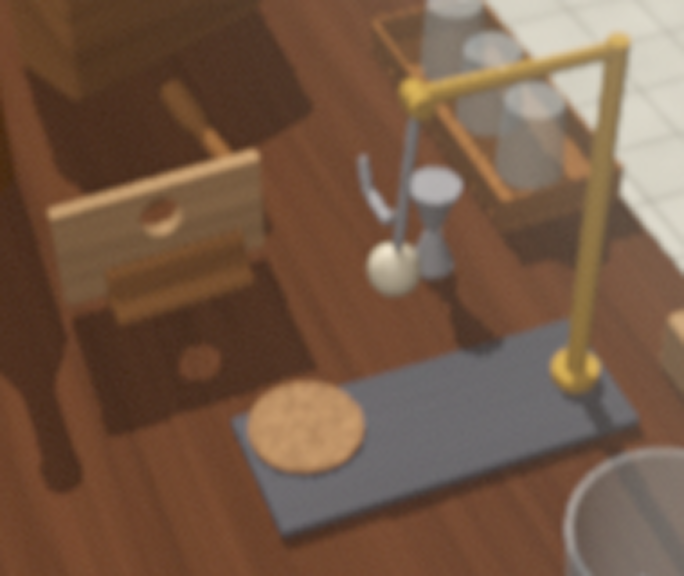

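Run:
```python
from h import *
np.set_printoptions(precision=1,suppress=True)
for n in ["scene0","side0"]:
    d=load(n); w=cloud(d); img=d["img"]; hsv=cv2.cvtColor(img,cv2.COLOR_BGR2HSV).astype(int)
    H,S,V=hsv[...,0],hsv[...,1],hsv[...,2]
    print(n)
    box=lambda x0,x1,y0,y1,z0,z1:(w[...,0]>x0)&(w[...,0]<x1)&(w[...,1]>y0)&(w[...,1]<y1)&(w[...,2]>z0)&(w[...,2]<z1)
    # coaster: ellipse fit of hue on plane z=14
    m=(box(500,640,10,150,8,20)&(S>70)&(V>100)&(H<25)).astype(np.uint8)
    cs,_=cv2.findContours(m,0,1); c=max(cs,key=cv2.contourArea)[:,0].astype(float)
    P=np.array([plane(d,u,v,14) for u,v in c])
    (cx,cy),r=cv2.minEnclosingCircle(P[:,:2].astype(np.float32)); 
    A=np.c_[2*P[:,:2],np.ones(len(P))]; s=np.linalg.lstsq(A,(P[:,:2]**2).sum(1),rcond=None)[0]
    print("coaster",cx,cy,r,s[:2],np.sqrt(s[2]+s[0]**2+s[1]**2))
    # base plate rect
    m=((S<90)&(V<140)&box(480,860,-30,150,4,18)|(m>0)).astype(np.uint8)
    cs,_=cv2.findContours(m,0,1); c=max(cs,key=cv2.contourArea)[:,0].astype(float)
    P=np.array([plane(d,u,v,10) for u,v in c])[:,:2].astype(np.float32)
    print("base",cv2.minAreaRect(P), cv2.boxPoints(cv2.minAreaRect(P)))
    for nm,(x,y) in {"lime":(475,-217),"empty":(520,-390)}.items():
        m=box(x-70,x+70,y-70,y+70,66,85)&(S>120)
        p=w[m][:,:2]
        if len(p)<5: print(nm,len(p)); 
        else:
            A=np.c_[2*p,np.ones(len(p))]; s=np.linalg.lstsq(A,(p**2).sum(1),rcond=None)[0]; print(nm,len(p),s[:2],np.sqrt(s[2]+s[0]**2+s[1]**2))
    # board
    m=box(480,760,170,330,55,135)
    p=w[m]; print("board n",len(p)); top=p[(p[:,2]>108)]
    c,(ev) =top[:,:2].mean(0),np.linalg.svd(top[:,:2]-top[:,:2].mean(0),full_matrices=False)[2][0]
    t=(top[:,:2]-c)@ev; print("top",top[:,2].max(),np.percentile(top[:,2],90),c,ev,np.degrees(np.arctan2(ev[1],ev[0])),c+ev*t.min(),c+ev*t.max())
    # rod
    m=box(580,860,20,130,340,375); p=w[m]; c=p[:,:2].mean(0); ev=np.linalg.svd(p[:,:2]-c,full_matrices=False)[2][0]; t=(p[:,:2]-c)@ev
    print("rod",len(p),c,np.degrees(np.arctan2(ev[1],ev[0])),c+ev*t.min(),c+ev*t.max(),p[:,2].mean())
```

```text
scene0
coaster 556.7932739257812 95.14654541015625 51.40896987915039 [557.   93.6] 47.00325730740927
base ((662.8843994140625, 66.79468536376953), (133.21249389648438, 321.0027160644531), 88.94449615478516) [[501.2   3.2]
 [822.1  -2.8]
 [824.6 130.4]
 [503.6 136.3]]
lime 122 [ 476.9 -216.1] 28.85108672879616
empty 133 [ 522.  -386.5] 28.967473640270757
board n 624
top 123.63112137311032 120.14983932168388 [542.1 322.1] [1. 0.] 1.8870444907331487 [480.1 320. ] [603.5 324.1]
rod 479 [719.2  63.3] -0.8945891996968626 [625.6  64.8] [801.2  62. ] 357.1810150454311
side0
coaster 558.13330078125 96.17865753173828 51.53200912475586 [557.2  95.5] 48.48873325817933
base ((661.9728393554688, 69.47858428955078), (152.76023864746094, 321.3099365234375), 88.28385925292969) [[499.1  -2.1]
 [820.3 -11.7]
 [824.8 141. ]
 [503.7 150.6]]
lime 214 [ 475.6 -218.1] 28.860957683604443
empty 252 [ 520.8 -388.7] 28.761889092399546
board n 736
top 123.54775267929699 120.55959544914633 [540.5 320.2] [-1. -0.] -178.30185334595552 [601.4 322. ] [480.7 318.4]
rod 426 [708.9  60. ] 179.45561585977674 [798.7  59.2] [625.8  60.8] 356.41707381101224
```

```bash
python3 - <<'E'
from h import *
np.set_printoptions(precision=1,suppress=True)
for n in ["scene0","side0"]:
    d=load(n); w=cloud(d)
    box=lambda x0,x1,y0,y1,z0,z1:(w[...,0]>x0)&(w[...,0]<x1)&(w[...,1]>y0)&(w[...,1]<y1)&(w[...,2]>z0)&(w[...,2]<z1)
    m=box(400,760,200,420,113,128); p=w[m]
    vs,us=np.nonzero(m); print(n,len(p),us.min(),us.max(),vs.min(),vs.max())
    c,r,a=cv2.minAreaRect(p[:,:2].astype(np.float32)); print("rect top",c,r,a,p[:,2].max(),np.median(p[:,2]))
    mid=box(400,760,200,420,60,112); q=w[mid]; print("face rect",cv2.minAreaRect(q[:,:2].astype(np.float32)))
    # fit line for face
    for nm,P in(("top",p),("face",q)):
        vx,vy,x0,y0=cv2.fitLine(P[:,:2].astype(np.float32),cv2.DIST_HUBER,0,.01,.01).ravel(); print(nm,"line",np.degrees(np.arctan(vy/vx)),x0,y0)
        t=(P[:,:2]-[x0,y0])@[vx,vy]; print([x0+vx*np.percentile(t,k) for k in(1,99)],[y0+vy*np.percentile(t,k) for k in(1,99)])
    m=box(250,700,380,600,20,400);print("tall left",np.percentile(w[m],[2,50,98],axis=0) if m.any() else 0)
E
python3 - <<'E'
import cv2
a=cv2.imread("pics/scene0.png")[80:240,340:500]; b=cv2.imread("pics/side0.png")[80:240,180:340]
cv2.imwrite("pics/z3.png",cv2.resize(cv2.hconcat([a,b]),None,fx=2.5,fy=2.5,interpolation=2))
E
```

```text
scene0 211 384 412 155 201
rect top (507.3097229003906, 322.3930969238281) (192.32257080078125, 16.167551040649414) 2.4453117847442627 123.63112137311032 117.38614068021525
face rect ((590.74658203125, 300.51165771484375), (66.79818725585938, 358.8933410644531), 75.31742858886719)
top line 2.20417 513.6038 322.11752
[np.float64(414.24419555612036), np.float64(601.3069707543814)] [np.float64(318.29326911145404), np.float64(325.4931310258178)]
face line -14.374458 607.35425 289.92648
[np.float64(421.96319789324826), np.float64(761.37158644892)] [np.float64(337.4387355838678), np.float64(250.45472518850136)]
tall left [[364.4 405.9  21.7]
 [403.5 519.5 133.5]
 [615.5 561.3 305.2]]
side0 229 233 291 161 181
rect top (507.137451171875, 321.9383850097656) (189.86752319335938, 19.836275100708008) 1.9583686590194702 123.54775267929699 118.0304909865539
face rect ((590.321533203125, 294.8263854980469), (60.36518096923828, 357.2319641113281), 75.268798828125)
top line 2.1510372 504.63303 319.33917
[np.float64(413.1884513409087), np.float64(599.5925549452629)] [np.float64(315.9044841962194), np.float64(322.9058833548571)]
face line -10.8221035 515.91266 308.76028
[np.float64(416.44812591444065), np.float64(758.6621764085995)] [np.float64(327.7739300385963), np.float64(262.3562731228321)]
tall left [[343.2 481.2  22.3]
 [379.4 508.6 141.2]
 [606.  549.4 305.7]]
```

View pics/z3.png

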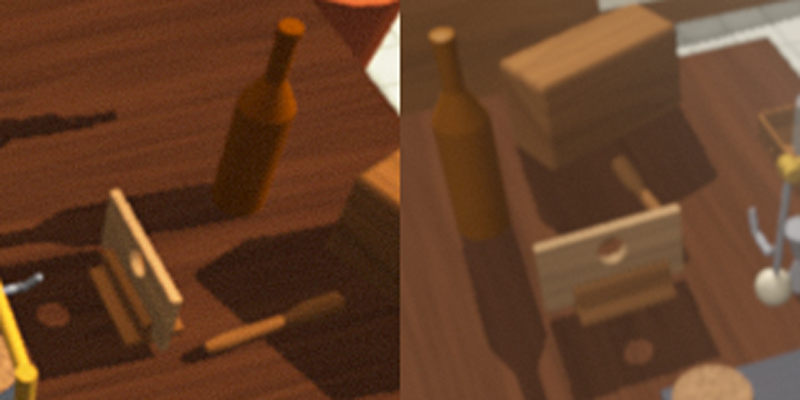

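```bash
cat >> h.py <<'E'
import json
def tgt(yaw,tilt):
    c,s=np.cos(tilt),np.sin(tilt)
    M=np.array([[-c,0,s],[0,1,0],[-s,0,-c]])
    return R.from_euler('z',yaw)*R.from_matrix(M)
def plan(wps,start=None,vmax=45,wmax=.14,rmax=1):
    """wps: list of (pos,yaw,tilt,[n])"""
    from workcell import status
    s=status.get_state(); print("t",round(s["time_s"],2),"pos",np.round(s["ee_pos"],1))
    p=np.array(s["ee_pos"]); r=R.from_rotvec(s["ee_rot"])
    if start: p=np.array(start[0],float); r=start[1]
    out=[]
    for w in wps:
        q=np.array(w[0],float); g=tgt(w[1],w[2]); dv=(r.inv()*g).as_rotvec()
        n=max(int(np.ceil(np.linalg.norm(q-p)/vmax)),int(np.ceil(np.linalg.norm(dv)/wmax)),1)
        if len(w)>3:n=max(n,w[3])
        for k in range(n):
            m=n-k
            dv=(r.inv()*g).as_rotvec()/m; t=r.inv().apply((q-p)/m)
            t=np.round(t,rmax); dv=np.round(dv,3)
            out.append((t,dv)); p=p+r.apply(t); r=r*R.from_rotvec(dv)
    for i in range(0,len(out),10):
        print("[" + ",".join('{"travel":%s,"dr":%s}'%([float(x) for x in a],[float(x) for x in b]) for a,b in out[i:i+10])+"]")
    print("end",np.round(p,1))
E
python3 - <<'E'
from h import *
Y=-0.017
plan([((270,380,240),0,.2),((490,63,190),Y,.6)])
E
```

```text
t 0.15 pos [173.4 703.2 201.7]
[{"travel":[-21.4, -36.3, -4.7],"dr":[-0.003, -0.025, -0.03]},{"travel":[-20.4, -37.0, -4.3],"dr":[-0.003, -0.025, -0.03]},{"travel":[-19.4, -37.5, -3.9],"dr":[-0.003, -0.025, -0.03]},{"travel":[-18.4, -38.1, -3.6],"dr":[-0.003, -0.025, -0.03]},{"travel":[-17.3, -38.6, -3.2],"dr":[-0.004, -0.025, -0.03]},{"travel":[-16.2, -39.1, -3.0],"dr":[-0.003, -0.025, -0.03]},{"travel":[-15.1, -39.6, -2.7],"dr":[-0.004, -0.025, -0.03]},{"travel":[-13.9, -40.0, -2.5],"dr":[-0.003, -0.024, -0.031]},{"travel":[-22.8, -35.2, 10.3],"dr":[0.001, -0.044, 0.002]},{"travel":[-22.4, -35.2, 11.3],"dr":[0.001, -0.045, 0.002]}]
[{"travel":[-22.0, -35.1, 12.4],"dr":[0.001, -0.044, 0.002]},{"travel":[-21.5, -35.1, 13.4],"dr":[0.001, -0.045, 0.002]},{"travel":[-20.9, -35.0, 14.3],"dr":[0.0, -0.044, 0.002]},{"travel":[-20.4, -35.0, 15.3],"dr":[0.001, -0.045, 0.002]},{"travel":[-19.7, -34.9, 16.2],"dr":[0.0, -0.044, 0.001]},{"travel":[-19.0, -34.9, 17.0],"dr":[0.001, -0.045, 0.002]},{"travel":[-18.3, -34.8, 17.9],"dr":[0.0, -0.044, 0.001]}]
end [490.  63. 190.]
```

Request:
servo_tool(
  steps=[
    {"travel": [-21, -36, -5], "dr": [0, -0.025, -0.03]},
    {"travel": [-20, -37, -4], "dr": [0, -0.025, -0.03]},
    {"travel": [-19, -37, -4], "dr": [0, -0.025, -0.03]},
    {"travel": [-18, -38, -4], "dr": [0, -0.025, -0.03]},
    {"travel": [-17, -39, -3], "dr": [0, -0.025, -0.03]},
    {"travel": [-16, -39, -3], "dr": [0, -0.025, -0.03]},
    {"travel": [-15, -40, -3], "dr": [0, -0.025, -0.03]},
  ],
  gripper=-1,
  force=40,
)

```text
time_s: 0.85
ee_pos: [256.3, 420.1, 238.6]
ee_rot: [0.044, 2.967, -0.032]
ft_force: [0.6, 0.2, 0.0]
gripper_width: -0.3
```

Run:
```python
from h import *
from workcell import status
s=status.get_state();print(s["joint_pos"],s["gripper_width"],s["qvel"])
Y=-0.017
plan([((490,63,190),Y,.6)],rmax=0)
```

```text
[-1.3338879   0.23193994  0.11943981  2.13528239  0.21237315  0.74955961
  0.16902444] -0.3219948443719863 [ 0.18044254 -0.53229748  0.14840249  0.64860457  0.41154128 -0.21261611
  0.31461163]
t 0.85 pos [256.3 420.1 238.6]
[{"travel":[-23.0, -35.0, 10.0],"dr":[-0.002, -0.043, -0.001]},{"travel":[-23.0, -35.0, 11.0],"dr":[-0.002, -0.043, -0.001]},{"travel":[-22.0, -35.0, 11.0],"dr":[-0.002, -0.042, -0.001]},{"travel":[-22.0, -35.0, 12.0],"dr":[-0.002, -0.043, -0.0]},{"travel":[-21.0, -35.0, 13.0],"dr":[-0.002, -0.042, -0.001]},{"travel":[-20.0, -35.0, 14.0],"dr":[-0.003, -0.043, -0.0]},{"travel":[-20.0, -35.0, 15.0],"dr":[-0.002, -0.042, -0.001]},{"travel":[-19.0, -35.0, 16.0],"dr":[-0.003, -0.043, -0.0]},{"travel":[-19.0, -35.0, 16.0],"dr":[-0.002, -0.042, -0.001]},{"travel":[-18.0, -36.0, 17.0],"dr":[-0.003, -0.043, -0.0]}]
end [490.5  62.5 189.9]
```

Request:
servo_tool(
  steps=[
    {"travel": [-23, -35, 10], "dr": [0, -0.043, 0]},
    {"travel": [-23, -35, 11], "dr": [0, -0.043, 0]},
    {"travel": [-22, -35, 11], "dr": [0, -0.043, 0]},
    {"travel": [-22, -35, 12], "dr": [0, -0.043, 0]},
    {"travel": [-21, -35, 13], "dr": [0, -0.043, 0]},
    {"travel": [-20, -35, 14], "dr": [0, -0.043, 0]},
    {"travel": [-20, -35, 15], "dr": [0, -0.043, 0]},
    {"travel": [-19, -35, 16], "dr": [0, -0.043, 0]},
    {"travel": [-19, -35, 16], "dr": [0, -0.043, 0]},
    {"travel": [-18, -36, 17], "dr": [0, -0.043, 0]},
  ],
)

```text
time_s: 1.85
ee_pos: [433.9, 135.8, 193.2]
ee_rot: [0.028, 2.658, -0.084]
ft_force: [-0.2, -0.3, -0.1]
gripper_width: 0.2
```

Run:
```python
from h import *
from workcell import status
s=status.get_state();print(s["joint_pos"]);print(tgt(-.017,.6).as_rotvec())
for k in range(2):
    d=grab("side",f"s1_{k}")
plan([((607,63,187),-.017,.6,8)],rmax=0)
```

```text
[-0.63552668  0.17909095 -0.02539721  2.5052569   1.29110628  0.36043591
 -0.32059718]
[ 0.02160339  2.5415144  -0.00668271]
t 1.95 pos [433.8 132.6 192.5]
[{"travel":[-19.0, -8.0, 11.0],"dr":[-0.008, -0.015, 0.001]},{"travel":[-19.0, -8.0, 11.0],"dr":[-0.007, -0.015, 0.001]},{"travel":[-19.0, -8.0, 12.0],"dr":[-0.008, -0.015, 0.001]},{"travel":[-18.0, -8.0, 12.0],"dr":[-0.007, -0.015, 0.001]},{"travel":[-18.0, -8.0, 12.0],"dr":[-0.008, -0.015, 0.001]},{"travel":[-18.0, -8.0, 12.0],"dr":[-0.007, -0.015, 0.001]},{"travel":[-18.0, -8.0, 13.0],"dr":[-0.008, -0.015, 0.001]},{"travel":[-18.0, -8.0, 12.0],"dr":[-0.007, -0.015, 0.001]}]
end [606.7  63.  187.4]
```

View pics/s1_1.png

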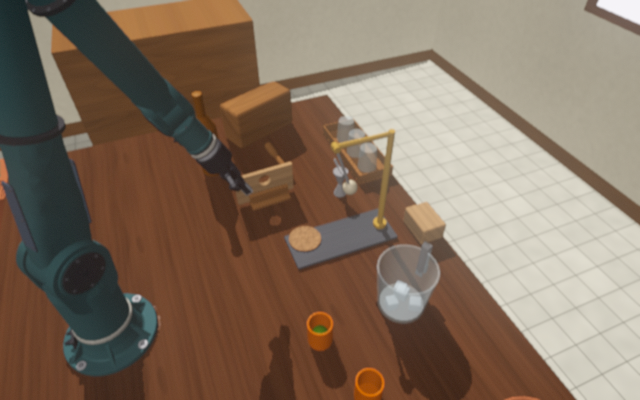

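Request:
servo_tool(
  steps=[
    {"travel": [-19, -10, 11], "dr": [-0.01, -0.02, 0]},
    {"travel": [-19, -10, 11], "dr": [-0.01, -0.02, 0]},
    {"travel": [-19, -10, 12], "dr": [-0.01, -0.02, 0]},
    {"travel": [-18, -10, 12], "dr": [-0.01, -0.015, 0]},
    {"travel": [-9, -10, 6], "dr": [-0.01, -0.015, 0]},
  ],
)

```text
time_s: 2.45
ee_pos: [533.0, 84.7, 192.0]
ee_rot: [0.005, 2.568, -0.018]
ft_force: [0.6, -0.5, 1.1]
gripper_width: 0.2
```

Run:
```python
from h import *
from workcell import status
s=status.get_state();print(s["joint_pos"]);
plan([((607,63,187),-.017,.6,5)],rmax=0)
```

```text
[-0.36795229  0.26387939 -0.00788269  2.44372709  2.01129515  0.23853424
 -0.77091248]
t 2.45 pos [533.   84.7 192. ]
[{"travel":[-12.0, -4.0, 9.0],"dr":[-0.001, -0.005, 0.003]},{"travel":[-12.0, -4.0, 9.0],"dr":[-0.001, -0.005, 0.003]},{"travel":[-12.0, -4.0, 9.0],"dr":[-0.001, -0.005, 0.003]},{"travel":[-12.0, -4.0, 9.0],"dr":[-0.001, -0.005, 0.003]},{"travel":[-11.0, -5.0, 9.0],"dr":[-0.0, -0.006, 0.003]}]
end [606.8  62.9 187.1]
```

Request:
servo_tool(
  steps=[
    {"travel": [-12, -4, 9], "dr": [0, -0.005, 0]},
    {"travel": [-12, -4, 9], "dr": [0, -0.005, 0]},
    {"travel": [-12, -4, 9], "dr": [0, -0.005, 0]},
    {"travel": [-10, -4, 7], "dr": [0, -0.005, 0]},
    {"travel": [0, 0, 0]},
  ],
)

```text
schema error: expected keys travel, dr
```

Run:
```python
from h import *
from workcell import status
s=status.get_state();print(s["joint_pos"],s["ft_force"]);
plan([((607,63,187),-.017,.6,1)],rmax=1)
grab("side","s2");grab("scene","c2")
b=load("s2")["img"][120:280,220:410];a=load("c2")["img"][120:280,220:410]
cv2.imwrite("pics/z4.png",cv2.resize(cv2.hconcat([a,b]),None,fx=2.1,fy=2.1,interpolation=2))
```

```text
[-0.36795229  0.26387939 -0.00788269  2.44372709  2.01129515  0.23853424
 -0.77091248] [ 0.64975939 -0.48085726  1.13786803]
t 2.45 pos [533.   84.7 192. ]
[{"travel":[-29.7, -10.6, 22.3],"dr":[-0.002, -0.013, 0.007]},{"travel":[-29.5, -10.4, 22.7],"dr":[-0.002, -0.013, 0.008]}]
end [607.  63. 187.]
```

View pics/z4.png

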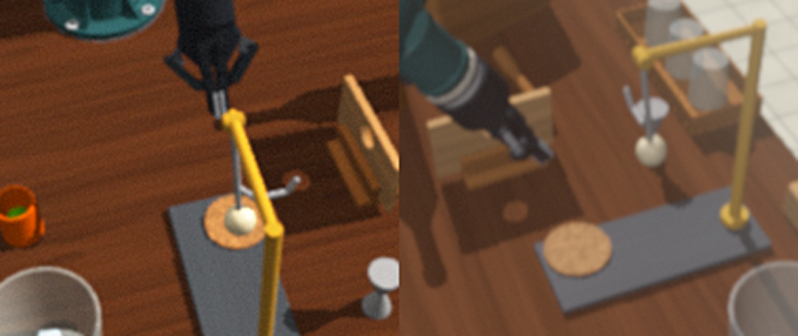

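Tool is on the robot's side of the swinging ball (ball forward at this moment, pixel ~(650,150) in the right crop). Now advancing.

Request:
servo_tool(
  steps=[
    {"travel": [-12, -4, 9], "dr": [0, -0.005, 0]},
    {"travel": [-12, -4, 9], "dr": [0, -0.005, 0]},
    {"travel": [-12, -4, 9], "dr": [0, -0.005, 0]},
    {"travel": [-10, -4, 7], "dr": [0, -0.005, 0]},
    {"travel": [0, 0, 0], "dr": [0, 0, 0]},
  ],
)

```text
time_s: 3.05
ee_pos: [590.0, 66.7, 188.6]
ee_rot: [0.009, 2.548, -0.019]
ft_force: [0.2, -0.5, -0.3]
gripper_width: 0.0
```

Run:
```python
from h import *
from workcell import status
s=status.get_state();print(s["joint_pos"],s["ft_force"]);
plan([((608,63,187),-.017,.6,1)],rmax=1)
```

```text
[-0.26142912  0.32713668 -0.03208847  2.35741529  2.11449127  0.21697678
 -0.79527151] [ 0.22740037 -0.46178501 -0.34258834]
t 3.05 pos [590.   66.7 188.6]
[{"travel":[-14.0, -3.5, 11.4],"dr":[-0.006, -0.006, 0.012]}]
end [608.  63. 187.]
```

Request:
servo_tool(
  steps=[
    {"travel": [-7, -2, 6], "dr": [0, 0, 0]},
    {"travel": [-7, -2, 5], "dr": [0, 0, 0]},
    {"travel": [0, 0, 0], "dr": [0, 0, 0]},
    {"travel": [0, 0, 0], "dr": [0, 0, 0]},
    {"travel": [0, 0, 0], "dr": [0, 0, 0]},
    {"travel": [0, 0, 0], "dr": [0, 0, 0]},
    {"travel": [0, 0, 0], "dr": [0, 0, 0]},
    {"travel": [0, 0, 0], "dr": [0, 0, 0]},
    {"travel": [0, 0, 0], "dr": [0, 0, 0]},
    {"travel": [0, 0, 0], "dr": [0, 0, 0]},
  ],
)

```text
time_s: 4.05
ee_pos: [605.7, 63.0, 187.0]
ee_rot: [0.007, 2.55, -0.018]
ft_force: [0.3, -0.4, -0.5]
gripper_width: 0.1
```

```bash
cat > ball.py <<'E'
from h import *
from scipy import ndimage
def ball(d):
    hsv=cv2.cvtColor(d["img"],cv2.COLOR_BGR2HSV).astype(int); w=cloud(d)
    m=(hsv[...,1]<110)&(hsv[...,2]>110)&(hsv[...,0]>15)&(hsv[...,0]<45)&(w[...,2]>170)&(w[...,2]<260)&(abs(w[...,0]-636)<110)&(abs(w[...,1]-63)<35)
    l,k=ndimage.label(m)
    if k==0: return None
    i=np.argmax(np.bincount(l.ravel())[1:])+1; v,u=np.nonzero(l==i)
    P=w[l==i]
    # sphere fit radius 20 centre
    A=np.c_[2*P,np.ones(len(P))]
    from scipy.optimize import least_squares
    c0=np.median(P,0)+15*(np.median(P,0)-d["origin"])/np.linalg.norm(np.median(P,0)-d["origin"])
    s=least_squares(lambda c:np.linalg.norm(P-c,axis=1)-20,c0,loss="soft_l1")
    return len(u),np.round(s.x,1)
if __name__=="__main__":
    import sys
    from workcell import status
    for k in range(int(sys.argv[1])):
        for n in ("side","scene"): print(round(status.get_state()["time_s"],2),n,*ball(grab(n,f"b_{n}")))
    s=status.get_state(); print(s["ee_pos"],s["ft_force"])
E
python3 -c "
from ball import *
print(ball(load('s2')),ball(load('c2')),ball(load('scene0')),ball(load('side0')))"
python3 ball.py 3
```

```text
(158, array([654.1,  65.7, 197.3])) (164, array([671.5,  65.7, 199.5])) (147, array([601.1,  66.5, 200. ])) (167, array([622.5,  66. , 197.4]))
4.05 side 157 [651.9  65.6 197.2]
4.1 scene 155 [638.5  66.3 195.3]
4.15 side 161 [627.6  66.3 197.3]
4.2 scene 149 [615.   66.3 197. ]
4.25 side 147 [608.9  66.2 198.6]
4.3 scene 152 [606.8  66.7 198.5]
[605.71183343  62.98322828 186.92441779] [0.44560354 0.36890309 0.08949073]
```

Run:
```python
from h import *
a=load("b_side")["img"][120:240,250:410];b=load("b_scene")["img"][120:240,250:410]
cv2.imwrite("pics/z5.png",cv2.resize(cv2.hconcat([a,b]),None,fx=2.5,fy=2.5,interpolation=2))
```

```text
(no output)
```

View pics/z5.png

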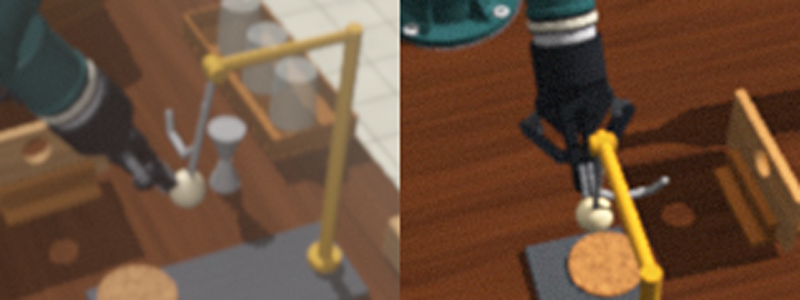

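Run:
```python
from h import *
from workcell import status
np.set_printoptions(precision=0,suppress=True)
s=status.get_state();print(s["ee_pos"],R.from_rotvec(s["ee_rot"]).as_matrix().round(2).tolist())
for n in("b_side","b_scene"):
    d=load(n);w=cloud(d);print(n,"tcp px",proj(d,np.array(s["ee_pos"])),"ball px",proj(d,np.array([607,66,198])))
    m=(d["img"].max(2)<80)&(w[...,0]>570)&(w[...,0]<640)&(abs(w[...,1]-63)<40)&(w[...,2]>150)&(w[...,2]<300)
    P=w[m]; o=P[np.argsort(-P[:,0])][:14]; print(len(P)); print(o)
    print("lowest",P[np.argsort(P[:,2])][:6])
a=load("b_side")["img"][165:225,280:360];b=load("b_scene")["img"][170:230,290:370]
cv2.imwrite("pics/z6.png",cv2.resize(cv2.hconcat([a,b]),None,fx=5,fy=5,interpolation=0))
```

```text
[606.  63. 187.] [[-0.83, 0.01, 0.56], [0.0, 1.0, -0.01], [-0.56, -0.01, -0.83]]
b_side tcp px [324. 199.] ball px [324. 195.]
33
[[587.  52. 229.]
 [587.  52. 226.]
 [585.  55. 224.]
 [585.  53. 229.]
 [584.  52. 234.]
 [584.  51. 224.]
 [583.  55. 236.]
 [583.  55. 221.]
 [582.  54. 225.]
 [582.  53. 234.]
 [582.  52. 231.]
 [581.  52. 221.]
 [579.  52. 233.]
 [579.  52. 240.]]
lowest [[581.  52. 221.]
 [583.  55. 221.]
 [578.  51. 222.]
 [575.  51. 224.]
 [585.  55. 224.]
 [584.  51. 224.]]
b_scene tcp px [326. 207.] ball px [327. 205.]
103
[[629.  64. 297.]
 [628.  64. 291.]
 [628.  64. 287.]
 [627.  64. 282.]
 [627.  62. 295.]
 [626.  65. 276.]
 [626.  65. 271.]
 [625.  62. 289.]
 [625.  62. 284.]
 [625.  62. 280.]
 [625.  62. 296.]
 [624.  63. 266.]
 [623.  63. 269.]
 [623.  63. 273.]]
lowest [[594.  66. 219.]
 [588.  53. 219.]
 [581.  52. 220.]
 [572.  52. 221.]
 [615.  65. 222.]
 [589.  56. 224.]]
```

View pics/z6.png

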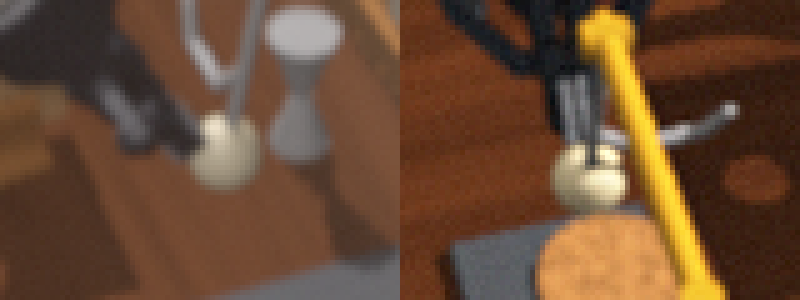

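```bash
python3 ball.py 7
```

```text
4.35 side 158 [613.7  66.2 198.6]
4.4 scene 154 [622.4  66.3 196.1]
4.45 side 162 [635.7  66.1 197. ]
4.5 scene 155 [646.7  65.6 196. ]
4.55 side 155 [658.2  65.4 197.8]
4.6 scene 161 [663.3  65.8 197.9]
4.65 side 158 [667.4  65.4 199.8]
4.7 scene 163 [663.8  65.7 197.9]
4.75 side 157 [657.7  65.1 198. ]
4.8 scene 156 [646.   66.  195.9]
4.85 side 159 [635.6  66.3 196.7]
4.9 scene 152 [621.9  66.2 196.3]
4.95 side 156 [613.9  66.6 198.7]
5.0 scene 150 [607.2  66.5 198.3]
[605.71512087  62.95156812 186.96280543] [-0.74569684 -0.4432152   0.07226699]
```

Run:
```python
from h import *
T=np.array([533,84.7,192]); z=np.array([.56,-.01,-.83])
for n,(u0,u1,v0,v1) in {"s2":(265,345,165,225),"c2":(285,365,130,190)}.items():
    d=load(n); im=d["img"].copy(); print(n,proj(d,T),proj(d,T-50*z), proj(d,T-18.7*z))
    a=cv2.resize(im[v0:v1,u0:u1],None,fx=5,fy=5,interpolation=0)
    for k,c in((0,(0,0,255)),(18.7,(0,255,0)),(50,(255,0,0))):
        q=(proj(d,T-k*z)-[u0,v0]+.5)*5; cv2.circle(a,tuple(int(x) for x in q),4,c,1)
    cv2.imwrite(f"pics/t_{n}.png",a)
a=cv2.hconcat([cv2.imread("pics/t_s2.png"),cv2.imread("pics/t_c2.png")]);cv2.imwrite("pics/z7.png",a)
```

```text
s2 [295.73828779 199.84855595] [284.90314615 191.16207648] [291.76475027 196.66299057]
c2 [326.5205354  184.57269052] [323.93499145 167.75011862] [325.56259276 178.33993671]
```

View pics/z7.png

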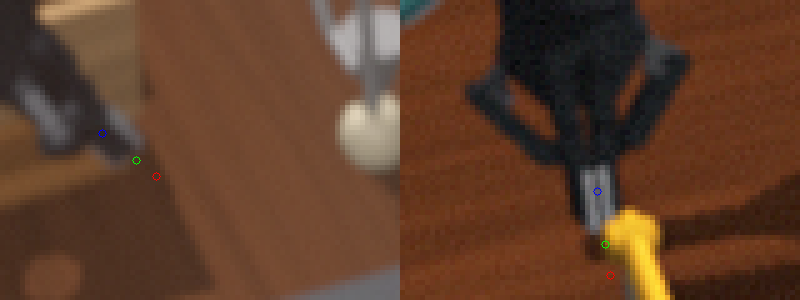

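```bash
cat >> h.py <<'E'
def tri(a,pa,b,pb):
    A=[];y=[]
    def ray(d,p):
        r=R.from_rotvec(d["orientation"]).apply([(p[0]-d["cx"])/d["fx"],-(p[1]-d["cy"])/d["fy"],-1]); return np.array(d["origin"]),r/np.linalg.norm(r)
    M=np.zeros((3,3));v=np.zeros(3);rs=[ray(a,pa),ray(b,pb)]
    for o,r in rs:
        Q=np.eye(3)-np.outer(r,r);M+=Q;v+=Q@o
    x=np.linalg.solve(M,v);return x,[np.linalg.norm((np.eye(3)-np.outer(r,r))@(x-o)) for o,r in rs]
E
python3 - <<'E'
from h import *
s,c=load("b_side"),load("b_scene")
print(tri(s,(319,196),c,(325,198)))
s,c=load("s2"),load("c2")
print("s2", tri(s,(265+135/5,165+155/5),c,(285+(595-400)/5,130+235/5)))
a=load("b_side")["img"][150:230,270:370];b=load("b_scene")["img"][150:230,280:380]
cv2.imwrite("pics/z8.png",cv2.resize(cv2.hconcat([a,b]),None,fx=4,fy=4,interpolation=2))
E
```

```text
(array([589.85926461,  62.89789777, 206.4044084 ]), [np.float64(2.1145566478582727), np.float64(2.114556647858087)])
s2 (array([521.88335687,  80.4921977 , 214.08612239]), [np.float64(0.04341938180817501), np.float64(0.04341938180828798)])
```

View pics/z8.png

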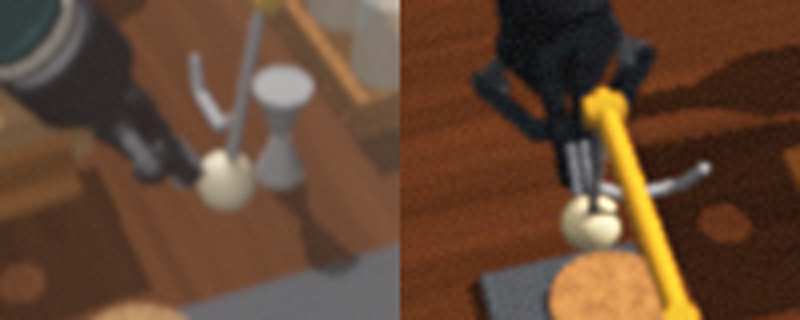

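Request:
servo_tool(
  steps=[
    {"travel": [-4, 1, 5], "dr": [0, 0, 0]},
    {"travel": [-5, 1, 5], "dr": [0, 0, 0]},
    {"travel": [-4, 0, 5], "dr": [0, 0, 0]},
    {"travel": [-5, 0, 5], "dr": [0, 0, 0]},
    {"travel": [0, 0, 0], "dr": [0, 0, 0]},
    {"travel": [0, 0, 0], "dr": [0, 0, 0]},
    {"travel": [0, 0, 0], "dr": [0, 0, 0]},
    {"travel": [0, 0, 0], "dr": [0, 0, 0]},
    {"travel": [0, 0, 0], "dr": [0, 0, 0]},
    {"travel": [0, 0, 0], "dr": [0, 0, 0]},
  ],
)

```text
time_s: 6.05
ee_pos: [631.7, 64.7, 180.5]
ee_rot: [0.007, 2.55, -0.018]
ft_force: [-0.0, -0.3, 0.1]
gripper_width: 0.1
```

```bash
python3 ball.py 6
```

```text
6.05 side 156 [639.1  66.  197.3]
6.1 scene 155 [637.8  65.9 195.7]
6.15 side 158 [639.7  66.3 196.7]
6.2 scene 156 [638.5  66.  195.7]
6.25 side 156 [639.3  66.2 196.5]
6.3 scene 162 [636.9  66.  195.4]
6.35 side 155 [637.5  65.6 196.6]
6.4 scene 158 [637.1  66.2 195.5]
6.45 side 160 [638.8  65.7 196.6]
6.5 scene 156 [637.3  66.1 195.9]
6.55 side 158 [639.   65.8 197.1]
6.6 scene 157 [636.7  66.2 195.6]
[631.84077132  64.67228321 180.36405848] [-0.22837674 -0.61604517  0.88708568]
```

Request:
servo_tool(
  steps=[
    {"travel": [0.8, 0, -0.6], "dr": [0, 0, 0]},
    {"travel": [0.8, 0, -0.6], "dr": [0, 0, 0]},
    {"travel": [0.8, 0, -0.6], "dr": [0, 0, 0]},
    {"travel": [1.7, 0, -1.1], "dr": [0, 0, 0]},
    {"travel": [1.7, 0, -1.1], "dr": [0, 0, 0]},
    {"travel": [4, 0, -3], "dr": [0, 0, 0]},
    {"travel": [8, 0, -6], "dr": [0, 0, 0]},
    {"travel": [16, 0, -11], "dr": [0, 0, 0]},
    {"travel": [16, 0, -11], "dr": [0, 0, 0]},
    {"travel": [16, 0, -11], "dr": [0, 0, 0]},
  ],
)

```text
time_s: 7.65
ee_pos: [549.9, 65.3, 181.8]
ee_rot: [0.007, 2.55, -0.018]
ft_force: [-0.0, 0.3, 0.2]
gripper_width: 0.1
```

```bash
python3 ball.py 5
python3 - <<'E'
from h import *
# tip triangulation help: crops
a=load("b_side")["img"][150:230,250:350];b=load("b_scene")["img"][120:200,280:380]
cv2.imwrite("pics/z9.png",cv2.resize(cv2.hconcat([a,b]),None,fx=4,fy=4,interpolation=2))
E
```

```text
7.65 side 161 [637.6  65.7 196.7]
7.7 scene 150 [636.1  66.  195.6]
7.75 side 161 [636.8  65.8 196.2]
7.8 scene 157 [635.3  66.  195.9]
7.85 side 161 [636.7  65.8 196.9]
7.9 scene 160 [634.8  66.4 195.3]
7.95 side 166 [636.2  65.9 196.5]
8.0 scene 156 [635.2  66.1 195.3]
8.05 side 161 [636.7  65.7 197. ]
8.1 scene 151 [635.5  66.1 195.4]
[552.40366262  65.46169916 181.99307948] [0.50990249 0.7091864  0.21626173]
```

View pics/z9.png

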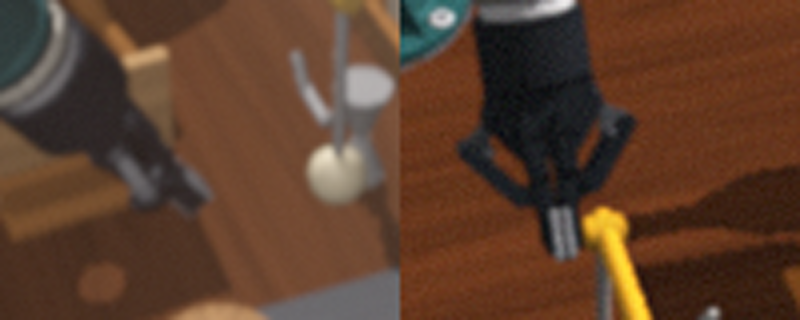

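Run:
```python
from h import *
s,c=load("b_side"),load("b_scene")
x,e=tri(s,(299.5,201),c,(320.5,184)); print(x,e)
z=np.array([.56,-.01,-.83]);print((x-[552.4,65.5,182])@z,x-[552.4,65.5,182])
# pivot knob/rod y and coaster in side
d=load("scene0");w=cloud(d)
# initial gripper open tips
print(proj(d,np.array([173.4,703,201.5])),proj(load("side0"),np.array([173.4,703,201.5])))
a=load("scene0")["img"][20:80,440:520];b=load("side0")["img"][60:120,80:160]
cv2.imwrite("pics/z10.png",cv2.resize(cv2.hconcat([a,b]),None,fx=5,fy=5,interpolation=2))
```

```text
[536.44801543  65.71066239 204.19578311] [np.float64(0.7760428403574563), np.float64(0.7760428403574554)]
-27.35771796404864 [-15.95198457   0.21066239  22.19578311]
[465.65368942  69.68858196] [131.22494705 108.69633955]
```

View pics/z10.png

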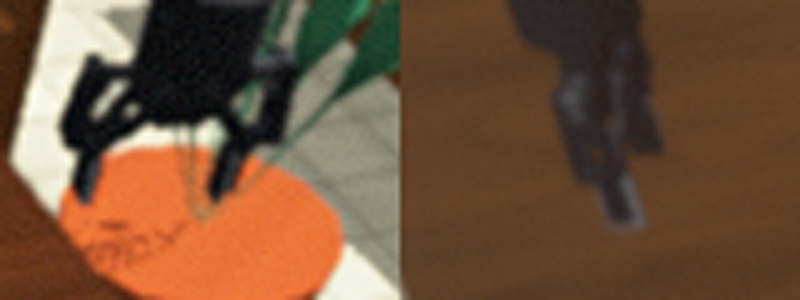

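Run:
```python
from h import *
from workcell import status
print(status.get_state()["joint_pos"])
plan([((495,-60,220),0,.45),((497,-387,130),0,.35)],rmax=0,vmax=42)
```

```text
[-0.20508494  0.3059027  -0.1303958   2.43299094  2.17751965  0.27981304
 -0.8824863 ]
t 8.15 pos [552.4  65.5 182. ]
[{"travel":[7.0, -32.0, -15.0],"dr":[-0.004, 0.036, -0.001]},{"travel":[7.0, -31.0, -15.0],"dr":[-0.004, 0.035, -0.0]},{"travel":[8.0, -32.0, -16.0],"dr":[-0.003, 0.036, -0.001]},{"travel":[8.0, -31.0, -15.0],"dr":[-0.004, 0.035, -0.0]},{"travel":[4.0, -36.0, 9.0],"dr":[0.0, 0.011, -0.0]},{"travel":[4.0, -36.0, 9.0],"dr":[0.0, 0.011, -0.0]},{"travel":[4.0, -36.0, 9.0],"dr":[0.0, 0.011, -0.0]},{"travel":[4.0, -37.0, 9.0],"dr":[0.0, 0.011, -0.0]},{"travel":[4.0, -36.0, 9.0],"dr":[0.0, 0.011, -0.0]},{"travel":[3.0, -37.0, 10.0],"dr":[0.0, 0.011, -0.0]}]
[{"travel":[4.0, -36.0, 9.0],"dr":[0.0, 0.011, -0.0]},{"travel":[3.0, -37.0, 10.0],"dr":[0.0, 0.012, -0.0]},{"travel":[3.0, -36.0, 9.0],"dr":[0.0, 0.011, -0.0]}]
end [ 497.1 -386.9  130.4]
```

Request:
servo_tool(
  steps=[
    {"travel": [7, -32, -15], "dr": [0, 0.036, 0]},
    {"travel": [7, -31, -15], "dr": [0, 0.036, 0]},
    {"travel": [8, -32, -16], "dr": [0, 0.036, 0]},
    {"travel": [8, -31, -15], "dr": [0, 0.036, 0]},
    {"travel": [4, -36, 5], "dr": [0, 0.011, 0]},
    {"travel": [4, -36, 6], "dr": [0, 0.011, 0]},
    {"travel": [4, -36, 7], "dr": [0, 0.011, 0]},
    {"travel": [4, -37, 8], "dr": [0, 0.011, 0]},
  ],
  gripper=1,
)

```text
time_s: 8.95
ee_pos: [516.6, -145.4, 177.5]
ee_rot: [0.013, 2.673, -0.038]
ft_force: [0.7, 0.0, 0.1]
gripper_width: 85.2
```

Run:
```python
from h import *
from workcell import status
print(status.get_state()["joint_pos"])
plan([((497,-387,130),0,.35)],rmax=0,vmax=42)
```

```text
[ 0.66907632  0.32030542 -0.52133604  2.37006407  1.33264982  0.09596795
  0.45885652]
t 8.95 pos [ 516.6 -145.4  177.5]
[{"travel":[6.0, -40.0, 7.0],"dr":[-0.005, 0.02, -0.001]},{"travel":[6.0, -40.0, 7.0],"dr":[-0.005, 0.02, -0.001]},{"travel":[6.0, -40.0, 6.0],"dr":[-0.005, 0.02, -0.001]},{"travel":[6.0, -40.0, 7.0],"dr":[-0.005, 0.019, -0.001]},{"travel":[6.0, -40.0, 6.0],"dr":[-0.005, 0.02, -0.0]},{"travel":[7.0, -41.0, 7.0],"dr":[-0.004, 0.019, -0.001]}]
end [ 496.9 -387.   129.5]
```

Request:
servo_tool(
  steps=[
    {"travel": [6, -40, 5], "dr": [0, 0.02, 0]},
    {"travel": [6, -40, 5], "dr": [0, 0.02, 0]},
    {"travel": [6, -40, 6], "dr": [0, 0.02, 0]},
    {"travel": [6, -40, 7], "dr": [0, 0.02, 0]},
    {"travel": [6, -35, 6], "dr": [0, 0.02, 0]},
  ],
)

```text
time_s: 9.45
ee_pos: [499.1, -328.0, 145.1]
ee_rot: [0.022, 2.767, -0.043]
ft_force: [0.3, 0.5, -0.5]
gripper_width: 85.5
```

Run:
```python
from h import *
from workcell import status
print(status.get_state()["joint_pos"])
plan([((497,-387,115),0,.35)],rmax=0,vmax=42)
```

```text
[ 1.28269287  0.58240602 -0.91902303  2.1667604   0.92896223  0.3699114
  1.24745367]
t 9.45 pos [ 499.1 -328.   145.1]
[{"travel":[6.0, -29.0, 15.0],"dr":[-0.016, 0.012, -0.005]},{"travel":[6.0, -29.0, 14.0],"dr":[-0.017, 0.013, -0.005]}]
end [ 497.4 -386.6  114.9]
```

Request:
servo_tool(
  steps=[
    {"travel": [5, -25, 14], "dr": [-0.01, 0.01, 0]},
    {"travel": [5, -25, 13], "dr": [-0.01, 0.01, 0]},
    {"travel": [0, 0, 0], "dr": [0, 0, 0]},
  ],
)

```text
time_s: 9.75
ee_pos: [497.5, -381.3, 115.2]
ee_rot: [0.026, 2.789, -0.015]
ft_force: [0.0, -0.5, 0.3]
gripper_width: 85.3
```

Run:
```python
from h import *
from workcell import status
print(status.get_state()["joint_pos"])
plan([((537,-387.5,8),0,.35)],rmax=0,vmax=25)
grab("wrist","w3");grab("side","s3");grab("scene","c3")
a=load("s3")["img"][260:400,280:420];b=load("c3")["img"][180:320,110:250]
cv2.imwrite("pics/z11.png",cv2.resize(cv2.hconcat([a,b]),None,fx=2.8,fy=2.8,interpolation=2))
```

```text
[ 1.34206857  0.68683473 -0.92110137  2.08997068  0.92497742  0.42446522
  1.35800532]
t 9.75 pos [ 497.5 -381.3  115.2]
[{"travel":[-0.0, -1.0, 23.0],"dr":[-0.003, 0.001, -0.003]},{"travel":[-0.0, -1.0, 23.0],"dr":[-0.003, 0.0, -0.003]},{"travel":[-0.0, -1.0, 23.0],"dr":[-0.003, 0.001, -0.003]},{"travel":[-0.0, -1.0, 23.0],"dr":[-0.002, 0.0, -0.004]},{"travel":[-0.0, -1.0, 22.0],"dr":[-0.003, 0.001, -0.003]}]
end [ 536.7 -387.2    8.2]
```

View pics/z11.png

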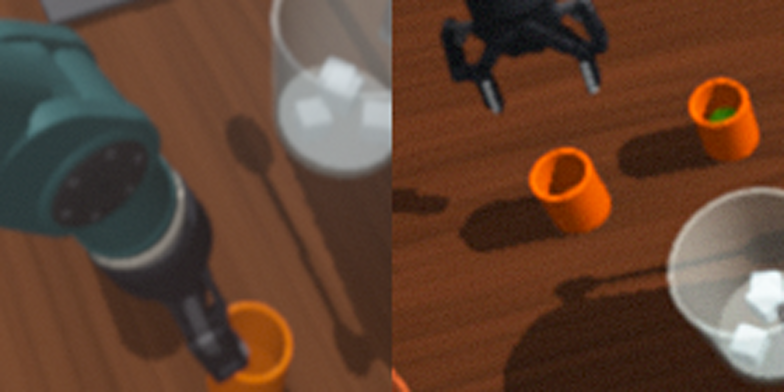

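View pics/w3.png

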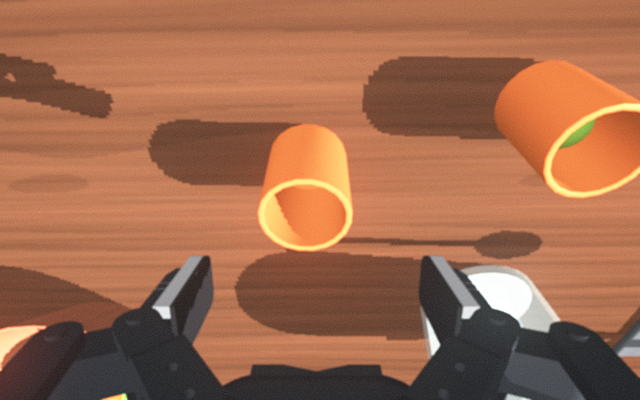

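Run:
```python
from h import *
from workcell import status
np.set_printoptions(precision=1,suppress=True)
d=load("w3");w=cloud(d);print(d["origin"],d["orientation"])
hsv=cv2.cvtColor(d["img"],cv2.COLOR_BGR2HSV).astype(int)
m=(hsv[...,0]<16)&(hsv[...,1]>150)&(hsv[...,2]>150)&(w[...,2]>68)&(w[...,2]<84)
m[:,370:]=False; p=w[m]; print(len(p)); A=np.c_[2*p[:,:2],np.ones(len(p))]; s=np.linalg.lstsq(A,(p[:,:2]**2).sum(1),rcond=None)[0]; print("rim",s[:2],np.sqrt(s[2]+s[0]**2+s[1]**2),p[:,2].mean())
st=status.get_state();Rm=R.from_rotvec(st["ee_rot"])
for (u,v) in ((205,262),(190,300),(165,312),(430,262),(445,300),(470,312)):
    print((u,v),d["depth"][v,u],w[v,u],"tool",Rm.inv().apply(w[v,u]-st["ee_pos"]))
```

```text
[ 369.1 -378.8  249.5] [-0.5 -0.5  1.5]
744
rim [ 572.5 -517.7] 141.97089636901543 71.08383713784467
(205, 262) 136.42607 [ 471.6 -424.4  157.1] tool [ 12.1 -50.3 -45.9]
(190, 300) 121.087555 [ 470.3 -424.5  175.4] tool [  7.  -50.6 -63.5]
(165, 312) 108.696175 [ 462.8 -427.6  185.3] tool [ 10.6 -53.8 -75.3]
(430, 262) 132.82594 [ 470.6 -338.7  158.9] tool [ 13.1  35.3 -48.9]
(445, 300) 115.905945 [ 467.7 -339.1  177.9] tool [  9.2  34.8 -67.7]
(470, 312) 107.62468 [ 463.7 -334.3  185.2] tool [ 10.4  39.4 -76. ]
```

Run:
```python
from h import *
from workcell import status
np.set_printoptions(precision=1,suppress=True)
st=status.get_state();Rm=R.from_rotvec(st["ee_rot"]);print(st["ee_pos"],Rm.as_matrix())
d=load("c3");w=cloud(d)
for p in((146.8,218.6),(182.5,212)):
    q=plane(d,*p,154);print(q,Rm.inv().apply(q-st["ee_pos"]))
d=load("w3");w=cloud(d);hsv=cv2.cvtColor(d["img"],cv2.COLOR_BGR2HSV).astype(int)
m=(hsv[...,0]<22)&(hsv[...,1]>150)&(hsv[...,2]>150)&(w[...,2]>50); m[:,:240]=0;m[:,370:]=0;m[:110]=0;m[255:]=0
p=w[m];print(len(p),np.percentile(p,[1,50,99],axis=0))
top=p[p[:,2]>np.percentile(p[:,2],98)-7];A=np.c_[2*top[:,:2],np.ones(len(top))]; s=np.linalg.lstsq(A,(top[:,:2]**2).sum(1),rcond=None)[0]; print("rim",s[:2],np.sqrt(s[2]+s[0]**2+s[1]**2),top[:,2].mean())
for n in("c3","s3"):
    d=load(n);w=cloud(d);hsv=cv2.cvtColor(d["img"],cv2.COLOR_BGR2HSV).astype(int)
    m=(hsv[...,1]>120)&(abs(w[...,0]-521)<60)&(abs(w[...,1]+387)<60)&(w[...,2]>66)&(w[...,2]<82)
    p=w[m][:,:2];A=np.c_[2*p,np.ones(len(p))]; s=np.linalg.lstsq(A,(p**2).sum(1),rcond=None)[0];print(n,s[:2])
```

```text
[ 499.5 -374.7  117.9] [[-0.9  0.   0.3]
 [ 0.   1.  -0. ]
 [-0.3 -0.  -0.9]]
[ 481.9 -425.1  154. ] [  3.5 -51.  -39.4]
[ 486.6 -326.6  154. ] [ -0.2  47.6 -38.9]
2815 [[ 490.1 -418.3   50.2]
 [ 526.  -389.8   62.9]
 [ 548.5 -364.4   74.1]]
rim [ 519.1 -391.5] 28.702489134877123 70.68796882695442
c3 [ 522.4 -386.7]
s3 [ 521.  -388.8]
```

Run:
```python
from h import *
plan([((503,-387,100),0,.35,2),((536,-387,8),0,.35)],rmax=0,vmax=25)
```

```text
t 9.9 pos [ 499.5 -374.7  117.9]
[{"travel":[1.0, -6.0, 9.0],"dr":[-0.006, 0.003, -0.003]},{"travel":[2.0, -6.0, 9.0],"dr":[-0.005, 0.003, -0.004]},{"travel":[0.0, -0.0, 24.0],"dr":[-0.0, -0.0, 0.0]},{"travel":[0.0, -0.0, 25.0],"dr":[-0.0, -0.0, 0.0]},{"travel":[0.0, -0.0, 24.0],"dr":[-0.0, -0.0, 0.0]},{"travel":[0.0, -0.0, 25.0],"dr":[-0.0, -0.0, 0.0]}]
end [ 536.4 -386.8    8. ]
```

Request:
servo_tool(
  steps=[
    {"travel": [1, -6, 9], "dr": [-0.006, 0, 0]},
    {"travel": [2, -6, 9], "dr": [-0.006, 0, -0.007]},
    {"travel": [0, 0, 20], "dr": [0, 0, 0]},
    {"travel": [0, 0, 10], "dr": [0, 0, 0]},
    {"travel": [0, 0, 0], "dr": [0, 0, 0]},
    {"travel": [0, 0, 0], "dr": [0, 0, 0]},
  ],
)

```text
time_s: 10.5
ee_pos: [513.4, -387.0, 72.0]
ee_rot: [-0.002, 2.786, 0.0]
ft_force: [0.3, 0.2, -0.0]
gripper_width: 85.1
```

Run:
```python
from h import *
plan([((536,-387,8),0,.35)],rmax=0,vmax=20)
```

```text
t 10.5 pos [ 513.4 -387.    72. ]
[{"travel":[0.0, -0.0, 17.0],"dr":[0.0, 0.001, 0.0]},{"travel":[0.0, -0.0, 17.0],"dr":[0.0, 0.001, 0.0]},{"travel":[0.0, -0.0, 17.0],"dr":[0.0, 0.002, 0.001]},{"travel":[1.0, -0.0, 17.0],"dr":[0.0, 0.001, 0.0]}]
end [ 536.  -386.9    7.9]
```

Request:
servo_tool(
  steps=[
    {"travel": [0, 0, 17], "dr": [0, 0, 0]},
    {"travel": [0, 0, 17], "dr": [0, 0, 0]},
    {"travel": [0, 0, 17], "dr": [0, 0, 0]},
    {"travel": [0, 0, 15], "dr": [0, 0, 0]},
    {"travel": [0, 0, 0], "dr": [0, 0, 0]},
    {"travel": [0, 0, 0], "dr": [0, 0, 0]},
  ],
)

```text
time_s: 11.1
ee_pos: [536.4, -387.4, 10.8]
ee_rot: [-0.001, 2.786, -0.001]
ft_force: [0.7, 0.2, 0.0]
gripper_width: 85.1
```

Run:
```python
from h import *
from workcell import status
grab("wrist","w4");grab("scene","c4");grab("side","s4")
print(status.get_state()["ee_pos"])
a=load("s4")["img"][290:400,300:440];b=load("c4")["img"][180:290,110:250]
cv2.imwrite("pics/z12.png",cv2.vconcat([cv2.resize(cv2.hconcat([a,b]),(800,314),interpolation=2),cv2.resize(load("w4")["img"],(456,285))] if 0 else [cv2.resize(cv2.hconcat([a,b]),(800,314),interpolation=2)]))
```

```text
[ 536.31425307 -387.99418646   11.20966941]
```

View pics/z12.png

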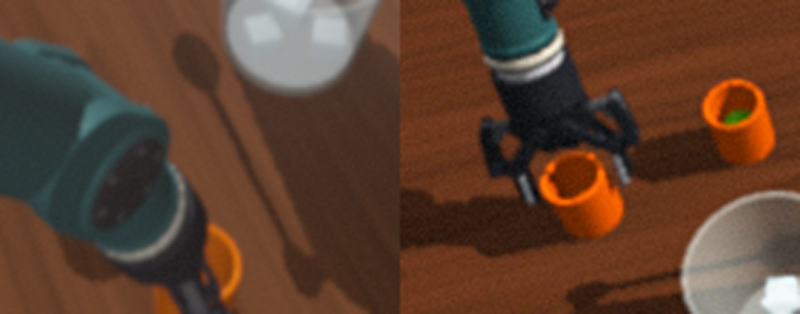

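View pics/w4.png

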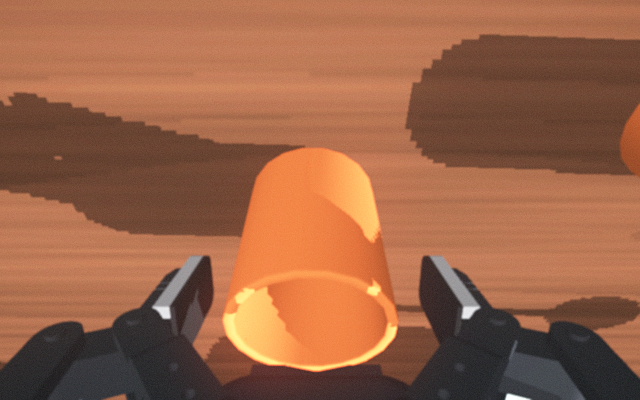

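Request:
servo_tool(
  steps=[
    {"travel": [0, 0, 0], "dr": [0, 0, 0]},
    {"travel": [0, 0, 0], "dr": [0, 0, 0]},
    {"travel": [0, 0, 0], "dr": [0, 0, 0]},
    {"travel": [0, 0, 0], "dr": [0, 0, 0]},
    {"travel": [0, 0, 0], "dr": [0, 0, 0]},
  ],
  gripper=-1,
  force=40,
)

```text
time_s: 11.75
ee_pos: [536.2, -388.1, 11.2]
ee_rot: [0.001, 2.785, -0.002]
ft_force: [-2.7, 0.4, 4.9]
gripper_width: 61.3
```

Run:
```python
from h import *
from workcell import status
grab("wrist","w5")
s=status.get_state();print(s["ee_pos"],s["gripper_width"],s["ft_force"])
plan([((520,-387,130),0,.35),((520,-120,180),0,.35),((535,92,150),-.017,.35)],rmax=0,vmax=35)
```

```text
[ 536.16809737 -388.1789237    11.18107781] 61.755001063982405 [-2.06275595 -0.4193014   6.26066971]
t 11.8 pos [ 536.2 -388.2   11.2]
[{"travel":[-7.0, 0.0, -29.0],"dr":[-0.0, 0.002, -0.0]},{"travel":[-6.0, 0.0, -29.0],"dr":[-0.001, 0.001, -0.0]},{"travel":[-7.0, 1.0, -30.0],"dr":[-0.0, 0.002, -0.0]},{"travel":[-6.0, 0.0, -29.0],"dr":[-0.001, 0.001, -0.0]},{"travel":[-2.0, 33.0, -6.0],"dr":[0.0, 0.0, -0.0]},{"travel":[-2.0, 33.0, -6.0],"dr":[0.0, 0.0, -0.0]},{"travel":[-2.0, 34.0, -6.0],"dr":[0.0, 0.0, -0.0]},{"travel":[-2.0, 33.0, -6.0],"dr":[0.0, 0.0, -0.0]},{"travel":[-2.0, 34.0, -6.0],"dr":[0.0, 0.0, -0.0]},{"travel":[-2.0, 33.0, -6.0],"dr":[0.0, 0.0, -0.0]}]
[{"travel":[-3.0, 34.0, -5.0],"dr":[0.0, 0.0, -0.0]},{"travel":[-2.0, 33.0, -6.0],"dr":[0.0, 0.0, -0.0]},{"travel":[-1.0, 30.0, 5.0],"dr":[0.001, 0.0, 0.002]},{"travel":[-0.0, 30.0, 5.0],"dr":[0.001, 0.0, 0.002]},{"travel":[-0.0, 30.0, 5.0],"dr":[0.001, 0.0, 0.002]},{"travel":[-0.0, 31.0, 5.0],"dr":[0.001, 0.0, 0.002]},{"travel":[-1.0, 30.0, 4.0],"dr":[0.001, 0.0, 0.003]},{"travel":[-0.0, 31.0, 4.0],"dr":[0.001, 0.0, 0.002]},{"travel":[-1.0, 30.0, 5.0],"dr":[0.0, 0.0, 0.003]}]
end [535.5  91.8 150. ]
```

View pics/w5.png

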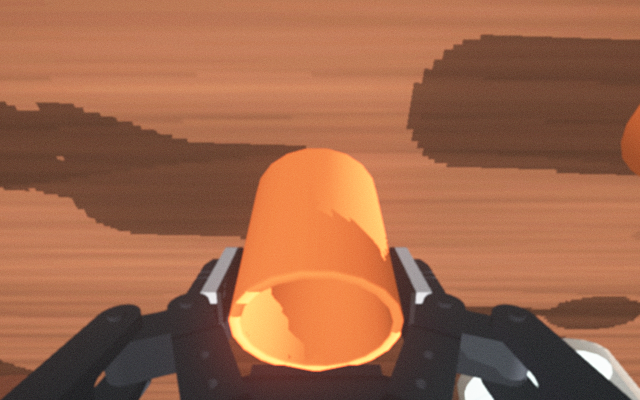

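Request:
servo_tool(
  steps=[
    {"travel": [-7, 0, -29], "dr": [0, 0, 0]},
    {"travel": [-6, 0, -29], "dr": [0, 0, 0]},
    {"travel": [-7, 0, -30], "dr": [0, 0, 0]},
    {"travel": [-6, 0, -29], "dr": [0, 0, 0]},
    {"travel": [-2, 33, -6], "dr": [0, 0, 0]},
    {"travel": [-2, 33, -6], "dr": [0, 0, 0]},
    {"travel": [-2, 34, -6], "dr": [0, 0, 0]},
    {"travel": [-2, 33, -6], "dr": [0, 0, 0]},
    {"travel": [-2, 34, -6], "dr": [0, 0, 0]},
    {"travel": [-2, 33, -6], "dr": [0, 0, 0]},
  ],
)

```text
time_s: 12.8
ee_pos: [517.5, -186.2, 166.9]
ee_rot: [0.0, 2.787, -0.001]
ft_force: [0.7, 0.6, -1.8]
gripper_width: 61.3
```

Run:
```python
from h import *
from workcell import status
s=status.get_state();print(s["joint_pos"],s["gripper_width"])
plan([((535,92,140),-.017,.35)],rmax=0,vmax=32)
```

```text
[ 1.03703457  0.46538619 -0.9117467   2.25032914  0.89814686  0.35911614
  1.00097756] 61.338959961760736
t 12.8 pos [ 517.5 -186.2  166.9]
[{"travel":[-1.0, 31.0, 3.0],"dr":[0.001, 0.0, 0.002]},{"travel":[-1.0, 31.0, 3.0],"dr":[0.001, 0.001, 0.002]},{"travel":[-1.0, 31.0, 4.0],"dr":[0.0, 0.0, 0.002]},{"travel":[-0.0, 31.0, 3.0],"dr":[0.001, 0.001, 0.002]},{"travel":[-0.0, 31.0, 4.0],"dr":[0.0, 0.0, 0.002]},{"travel":[-1.0, 31.0, 3.0],"dr":[0.001, 0.001, 0.001]},{"travel":[-0.0, 31.0, 3.0],"dr":[0.0, 0.0, 0.002]},{"travel":[-1.0, 31.0, 4.0],"dr":[0.001, 0.001, 0.001]},{"travel":[-0.0, 30.0, 3.0],"dr":[0.0, 0.0, 0.002]}]
end [534.9  91.7 140.4]
```

Request:
servo_tool(
  steps=[
    {"travel": [-1, 31, 3], "dr": [0, 0, 0.002]},
    {"travel": [-1, 31, 3], "dr": [0, 0, 0.002]},
    {"travel": [-1, 31, 3], "dr": [0, 0, 0.002]},
    {"travel": [-1, 31, 3], "dr": [0, 0, 0.002]},
    {"travel": [0, 31, 3], "dr": [0, 0, 0.002]},
    {"travel": [-1, 31, 3], "dr": [0, 0, 0.002]},
    {"travel": [0, 28, 3], "dr": [0, 0, 0.002]},
    {"travel": [0, 24, 3], "dr": [0, 0, 0.002]},
    {"travel": [0, 0, 0], "dr": [0, 0, 0]},
  ],
)

```text
time_s: 13.7
ee_pos: [533.1, 55.7, 146.9]
ee_rot: [0.012, 2.785, 0.01]
ft_force: [0.2, 1.3, -0.7]
gripper_width: 61.0
```

Run:
```python
from h import *
from workcell import status
s=status.get_state();print(s["joint_pos"],s["gripper_width"])
plan([((535,94.5,60),-.017,.35),((571.5,94.5,40),-.017,.35)],rmax=0,vmax=32)
```

```text
[ 0.27945796  0.40958281 -0.65098954  2.31954844  1.21582863  0.36049818
  0.14218461] 60.95147624408717
t 13.7 pos [533.1  55.7 146.9]
[{"travel":[10.0, 13.0, 27.0],"dr":[0.004, 0.002, 0.002]},{"travel":[9.0, 13.0, 28.0],"dr":[0.004, 0.002, 0.002]},{"travel":[10.0, 12.0, 27.0],"dr":[0.004, 0.002, 0.002]},{"travel":[-14.0, 0.0, 16.0],"dr":[-0.0, 0.0, 0.0]},{"travel":[-14.0, 1.0, 16.0],"dr":[-0.0, 0.0, 0.0]}]
end [572.   94.5  39.7]
```

Request:
servo_tool(
  steps=[
    {"travel": [8, 13, 24], "dr": [0.004, 0.002, 0]},
    {"travel": [8, 13, 24], "dr": [0.004, 0.002, 0.003]},
    {"travel": [8, 12, 24], "dr": [0.004, 0.002, 0.003]},
    {"travel": [-10, 0, 12], "dr": [0, 0, 0]},
    {"travel": [-12, 0, 12], "dr": [0, 0, 0]},
    {"travel": [0, 0, 0], "dr": [0, 0, 0]},
    {"travel": [0, 0, 0], "dr": [0, 0, 0]},
  ],
)

```text
time_s: 14.4
ee_pos: [566.2, 86.5, 56.4]
ee_rot: [0.038, 2.791, -0.012]
ft_force: [-0.0, 0.7, -1.8]
gripper_width: 61.3
```

```bash
python3 - <<'E'
from h import *
from workcell import status
s=status.get_state();print(s["joint_pos"],s["gripper_width"])
plan([((571.5,94.5,27),-.017,.35)],rmax=1,vmax=10)
for n in("scene","side"): grab(n,n[0]+"6")
a=load("s6")["img"][140:300,230:400];a=load("s6")
E
python3 - <<'E'
import sys;sys.path.insert(0,'.')
import os;os.chdir('.')
from h import *
f=lambda n,y,x:cv2.resize(load(n)["img"][y:y+140,x:x+140],None,fx=2.8,fy=2.8,interpolation=2)
import glob
a=f("s6",150,250);b=load("s6")
cv2.imwrite("pics/z13.png",a)
E
```

```text
[ 0.10162657  0.61515061 -0.53374405  2.29134394  1.68727475  0.41391074
 -0.37764383] 61.28036919215101
t 14.4 pos [566.2  86.5  56.4]
[{"travel":[1.3, 2.1, 7.3],"dr":[-0.002, 0.0, -0.002]},{"travel":[1.3, 2.0, 7.3],"dr":[-0.002, 0.0, -0.002]},{"travel":[1.4, 2.0, 7.4],"dr":[-0.002, 0.0, -0.002]},{"travel":[1.3, 2.1, 7.3],"dr":[-0.001, 0.001, -0.003]}]
end [571.5  94.5  27. ]
```

Request:
servo_tool(
  steps=[
    {"travel": [1, 2, 7], "dr": [-0.002, 0, -0.002]},
    {"travel": [2, 2, 7], "dr": [-0.002, 0, -0.002]},
    {"travel": [1, 2, 7], "dr": [-0.002, 0, -0.002]},
    {"travel": [1, 2, 4], "dr": [0, 0, -0.002]},
    {"travel": [0, 0, 0], "dr": [0, 0, 0]},
    {"travel": [0, 0, 0], "dr": [0, 0, 0]},
  ],
)

```text
time_s: 15.1
ee_pos: [569.0, 95.7, 30.6]
ee_rot: [0.021, 2.792, -0.005]
ft_force: [0.4, -0.1, -0.8]
gripper_width: 61.2
```

```bash
cat > crop.py <<'E'
from h import *
def two(tag,sy,sx,cy,cx,h=140,w=140):
    grab("side","side_"+tag);grab("scene","scene_"+tag)
    a=load("side_"+tag)["img"][sy:sy+h,sx:sx+w];b=load("scene_"+tag)["img"][cy:cy+h,cx:cx+w]
    k=400/w; cv2.imwrite(f"pics/two_{tag}.png",cv2.resize(cv2.hconcat([a,b]),None,fx=k,fy=k,interpolation=2))
E
python3 - <<'E'
from crop import *
from workcell import status
two("7",140,250,150,260)
print(status.get_state()["joint_pos"])
plan([((571.5,94.5,25),-.017,.35)],rmax=1,vmax=10)
E
```

```text
[ 0.10340513  0.67900673 -0.55755863  2.28882802  1.79770414  0.45466652
 -0.47565545]
t 15.2 pos [569.1  95.6  30.8]
[{"travel":[-0.3, -1.1, 6.3],"dr":[-0.0, -0.0, 0.002]}]
end [571.5  94.5  25. ]
```

View pics/two_7.png

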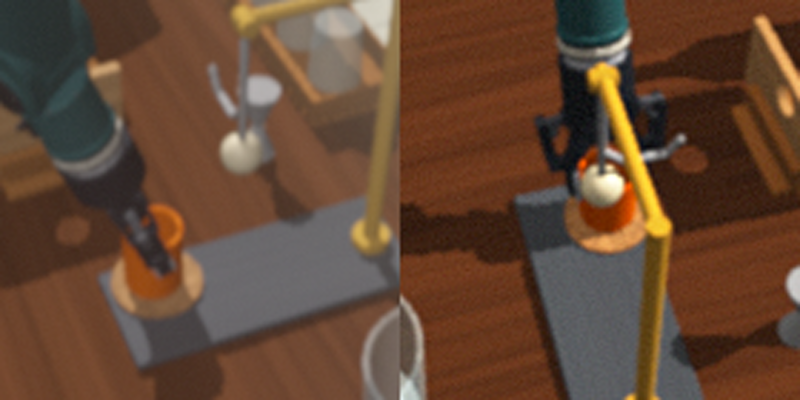

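Request:
servo_tool(
  steps=[
    {"travel": [0, -1, 3], "dr": [0, 0, 0]},
    {"travel": [0, 0, 2.5], "dr": [0, 0, 0]},
    {"travel": [0, 0, 0], "dr": [0, 0, 0]},
  ],
)

```text
time_s: 15.5
ee_pos: [571.1, 94.4, 25.3]
ee_rot: [0.021, 2.792, -0.006]
ft_force: [-1.0, -0.0, -1.9]
gripper_width: 61.2
```

Run:
```python
from crop import *
from workcell import status
two("8",140,250,150,260)
s=status.get_state();print(s["ee_pos"],s["ft_force"])
for n in("side_8","scene_8"):
    d=load(n);w=cloud(d);hsv=cv2.cvtColor(d["img"],cv2.COLOR_BGR2HSV).astype(int)
    m=(hsv[...,0]<12)&(hsv[...,1]>170)&(abs(w[...,0]-557)<50)&(abs(w[...,1]-95)<50)
    p=w[m]; zt=np.percentile(p[:,2],99); t=p[p[:,2]>zt-8]
    print(n,len(p),zt,len(t))
    from scipy.optimize import least_squares
    q=t[:,:2]; r=least_squares(lambda c:np.linalg.norm(q-c,axis=1)-29,q.mean(0),loss="soft_l1"); print("rim",r.x)
    o=p[(p[:,2]<zt-15)][:,:2]; r=least_squares(lambda c:np.linalg.norm(o-c,axis=1)-31,[557,95],loss="soft_l1"); print("outer",len(o),r.x,r.cost/len(o))
    m=((hsv[...,0]<25)&(hsv[...,1]>60)&(hsv[...,1]<190)&(hsv[...,2]>90)&(abs(w[...,2]-14)<6)&(abs(w[...,0]-557)<60)&(abs(w[...,1]-95)<60))
    c=w[m][:,:2]; print("coaster px",len(c),np.percentile(c,[1,99],axis=0))
```

```text
[570.96053383  94.50152601  25.25693187] [0.53023088 0.00227375 0.01484965]
side_8 84 135.58486514795226 3
rim [578.63217797  73.22158272]
outer 78 [555.41745719  95.51180068] 1.0933081589070173
coaster px 325 [[509.93889912  48.72746992]
 [603.85575033 130.71399355]]
scene_8 208 112.09878168168215 7
rim [573.89398212  84.99112433]
outer 201 [555.43694609  96.72609574] 0.8110891698153943
coaster px 239 [[533.16624929  50.56290413]
 [605.44329755 133.39764988]]
```

View pics/two_8.png

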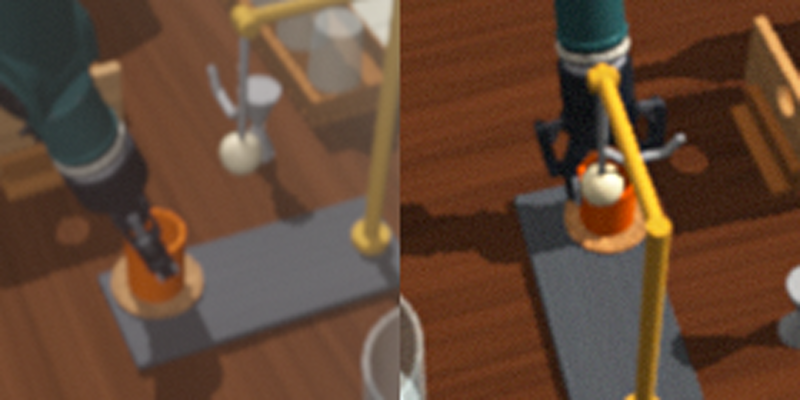

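Request:
servo_tool(
  steps=[
    {"travel": [0, 0, 0.5], "dr": [0, 0, 0]},
    {"travel": [0, 0, 0], "dr": [0, 0, 0]},
    {"travel": [0, 0, 0], "dr": [0, 0, 0]},
    {"travel": [0, 0, 0], "dr": [0, 0, 0]},
    {"travel": [0, 0, 0], "dr": [0, 0, 0]},
  ],
  gripper=1,
)

```text
time_s: 16.1
ee_pos: [571.1, 94.7, 25.0]
ee_rot: [0.021, 2.792, -0.005]
ft_force: [-0.1, -0.2, 0.3]
gripper_width: 85.8
```

Run:
```python
from crop import *
from workcell import status
two("9",140,250,150,260)
s=status.get_state();print(s["ee_pos"],s["ft_force"],s["gripper_width"])
```

```text
[571.10699726  94.5925255   24.92447374] [-0.13715774  0.20557364 -0.23610642] 85.48152799731514
```

View pics/two_9.png

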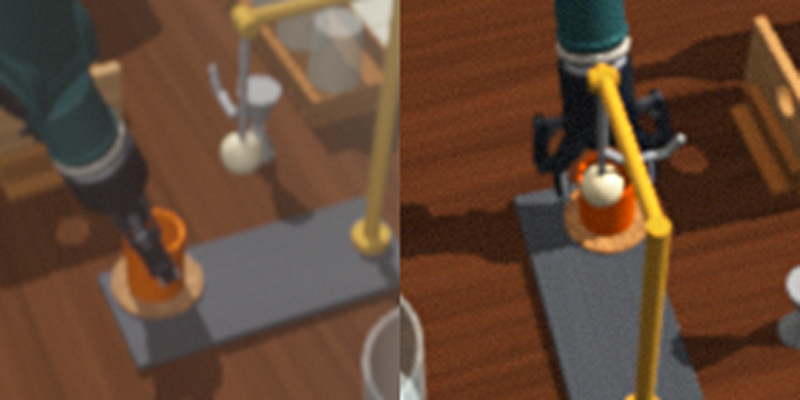

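Run:
```python
from h import *
plan([((525,95,150),-.017,.35),((424,319.5,148),.037,.35)],rmax=0,vmax=33)
```

```text
t 16.2 pos [571.1  94.6  24.9]
[{"travel":[0.0, -0.0, -27.0],"dr":[-0.0, -0.0, 0.0]},{"travel":[0.0, -0.0, -27.0],"dr":[-0.0, -0.0, 0.001]},{"travel":[0.0, -0.0, -26.0],"dr":[-0.0, -0.0, 0.0]},{"travel":[0.0, -0.0, -27.0],"dr":[-0.0, -0.0, 0.001]},{"travel":[0.0, -0.0, -26.0],"dr":[-0.0, -0.001, 0.0]},{"travel":[12.0, 28.0, -4.0],"dr":[-0.002, 0.0, -0.006]},{"travel":[12.0, 28.0, -4.0],"dr":[-0.002, 0.0, -0.006]},{"travel":[12.0, 28.0, -4.0],"dr":[-0.002, 0.0, -0.006]},{"travel":[12.0, 28.0, -4.0],"dr":[-0.003, 0.0, -0.007]},{"travel":[12.0, 28.0, -4.0],"dr":[-0.002, 0.0, -0.006]}]
[{"travel":[12.0, 28.0, -4.0],"dr":[-0.003, 0.0, -0.007]},{"travel":[11.0, 28.0, -4.0],"dr":[-0.002, 0.0, -0.006]},{"travel":[12.0, 29.0, -5.0],"dr":[-0.003, 0.0, -0.007]}]
end [423.7 319.8 148.2]
```

Request:
servo_tool(
  steps=[
    {"travel": [0, 0, -15], "dr": [0, 0, 0]},
    {"travel": [0, 0, -27], "dr": [0, 0, 0]},
    {"travel": [0, 0, -30], "dr": [0, 0, 0]},
    {"travel": [0, 0, -30], "dr": [0, 0, 0]},
    {"travel": [0, 0, -30], "dr": [0, 0, 0]},
    {"travel": [12, 28, -4], "dr": [-0.002, 0, -0.006]},
    {"travel": [12, 28, -4], "dr": [-0.002, 0, -0.006]},
    {"travel": [12, 28, -4], "dr": [-0.002, 0, -0.006]},
    {"travel": [12, 28, -4], "dr": [-0.002, 0, -0.006]},
    {"travel": [12, 28, -4], "dr": [-0.002, 0, -0.006]},
  ],
)

```text
time_s: 17.2
ee_pos: [462.4, 236.4, 147.2]
ee_rot: [-0.024, 2.792, 0.001]
ft_force: [-0.1, -0.1, 0.1]
gripper_width: 85.6
```

Run:
```python
from crop import *
from workcell import status
print(status.get_state()["joint_pos"])
two("10",140,250,150,260)
plan([((424,319.5,148),.037,.35)],rmax=0,vmax=33)
for n in("side_10","scene_10"):
    d=load(n);w=cloud(d);hsv=cv2.cvtColor(d["img"],cv2.COLOR_BGR2HSV).astype(int)
    m=(hsv[...,1]>120)&(abs(w[...,0]-557)<50)&(abs(w[...,1]-95)<50)&(w[...,2]>80)&(w[...,2]<97)
    p=w[m][:,:2]; from scipy.optimize import least_squares
    r=least_squares(lambda c:np.linalg.norm(p-c,axis=1)-29,p.mean(0),loss="soft_l1"); print(n,len(p),r.x)
```

```text
[-0.19457183  0.40559981 -0.64158387  2.31866488  1.1765653   0.51801177
 -0.23495234]
t 17.3 pos [461.3 241.2 147.6]
[{"travel":[11.0, 26.0, -4.0],"dr":[-0.001, -0.0, -0.004]},{"travel":[11.0, 27.0, -4.0],"dr":[-0.0, -0.0, -0.004]},{"travel":[11.0, 26.0, -4.0],"dr":[-0.001, -0.001, -0.004]}]
end [423.9 319.1 147.7]
side_10 154 [556.02589123  94.49657425]
scene_10 39 [557.07472428  96.45357135]
```

View pics/two_10.png

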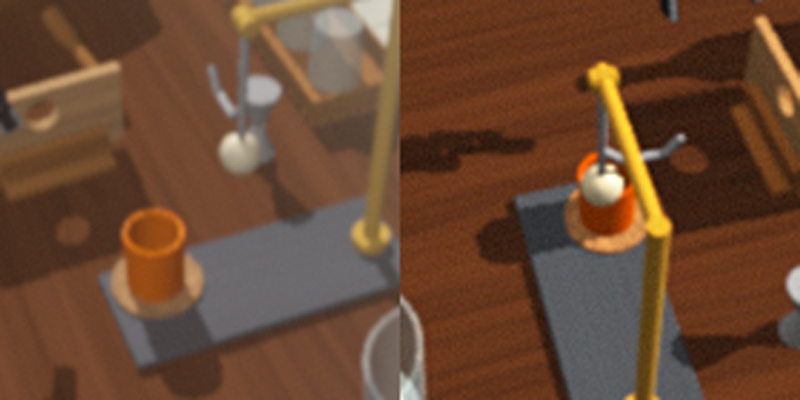

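The cup stands upright on the coaster (side view cup ≈(155,260), coaster ≈(157,278)), at about (556.5, 95.5). On to the board.

Request:
servo_tool(
  steps=[
    {"travel": [11, 26, -4], "dr": [0, 0, -0.004]},
    {"travel": [11, 27, -4], "dr": [0, 0, -0.004]},
    {"travel": [11, 26, -4], "dr": [0, 0, -0.004]},
    {"travel": [0, 0, 0], "dr": [0, 0, 0]},
    {"travel": [0, 0, 0], "dr": [0, 0, 0]},
  ],
)

```text
time_s: 17.8
ee_pos: [426.4, 313.4, 146.6]
ee_rot: [-0.041, 2.792, -0.003]
ft_force: [0.1, -0.4, 0.9]
gripper_width: 85.7
```

Run:
```python
from crop import *
from workcell import status
grab("wrist","w6")
print(status.get_state()["joint_pos"])
plan([((454.6,319.9,60),.037,.35)],rmax=0,vmax=20)
```

```text
[-0.35458447  0.44034146 -0.68413646  2.27468165  1.13684188  0.6209196
 -0.35283513]
t 17.85 pos [426.7 312.3 146.4]
[{"travel":[1.0, 2.0, 18.0],"dr":[-0.002, -0.0, -0.001]},{"travel":[1.0, 1.0, 18.0],"dr":[-0.002, -0.0, -0.002]},{"travel":[0.0, 1.0, 18.0],"dr":[-0.002, -0.0, -0.001]},{"travel":[1.0, 2.0, 18.0],"dr":[-0.002, -0.0, -0.002]},{"travel":[0.0, 1.0, 19.0],"dr":[-0.003, -0.001, -0.001]}]
end [454.8 319.7  59.9]
```

View pics/w6.png

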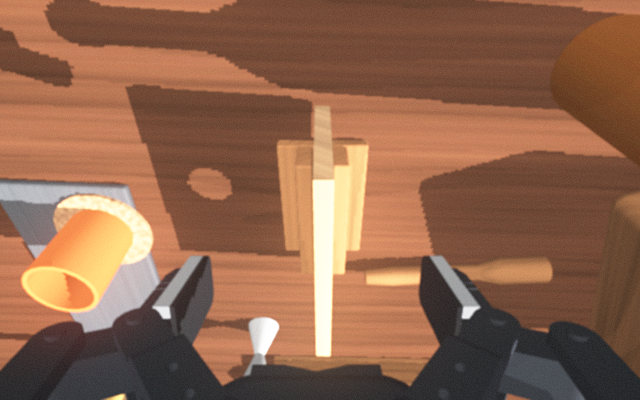

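Request:
servo_tool(
  steps=[
    {"travel": [1, 2, 18], "dr": [-0.002, 0, -0.002]},
    {"travel": [1, 1, 18], "dr": [-0.002, 0, -0.002]},
    {"travel": [0, 1, 18], "dr": [-0.002, 0, -0.002]},
    {"travel": [1, 1, 18], "dr": [-0.002, 0, -0.002]},
    {"travel": [0, 0, 17], "dr": [-0.002, 0, 0]},
    {"travel": [0, 0, 0], "dr": [0, 0, 0]},
    {"travel": [0, 0, 0], "dr": [0, 0, 0]},
  ],
)

```text
time_s: 18.55
ee_pos: [454.1, 317.8, 61.9]
ee_rot: [-0.051, 2.792, 0.008]
ft_force: [0.4, -0.0, -0.5]
gripper_width: 85.7
```

Run:
```python
from crop import *
from workcell import status
grab("wrist","w7"); two("11",120,190,110,340)
print(status.get_state()["joint_pos"])
plan([((454.6,319,60),.037,.35)],rmax=0,vmax=20)
```

```text
[-0.41751307  0.61172325 -0.5747146   2.28224494  1.47969672  0.57433811
 -0.64162736]
t 18.7 pos [454.  319.3  62.9]
[{"travel":[0.0, -0.0, 3.0],"dr":[0.002, 0.0, 0.001]}]
end [455.1 319.3  60.1]
```

View pics/w7.png

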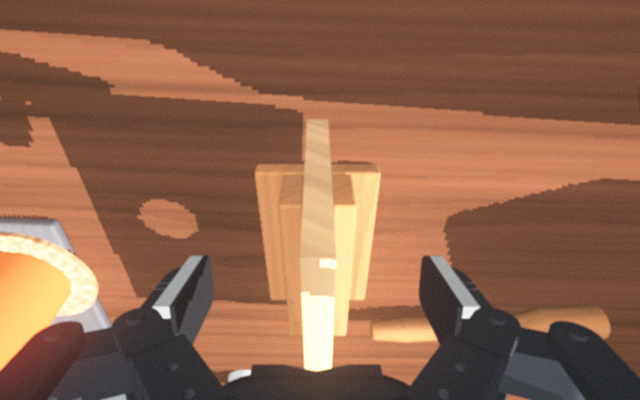

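View pics/two_11.png

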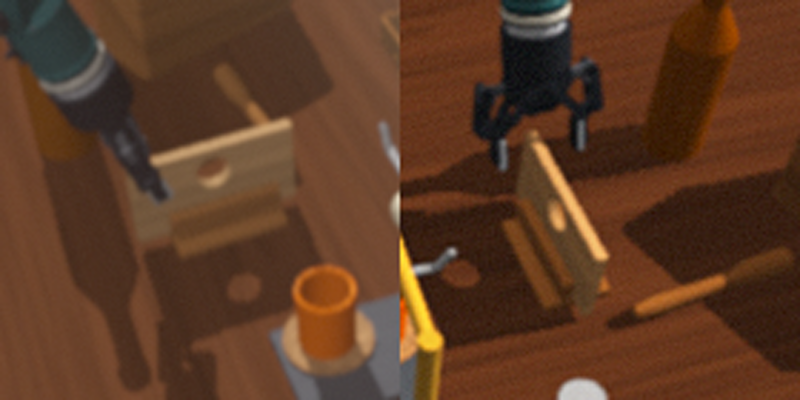

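Request:
servo_tool(
  steps=[
    {"travel": [0, 0, 0], "dr": [0, 0, 0]},
    {"travel": [0, 0, 0], "dr": [0, 0, 0]},
    {"travel": [0, 0, 0], "dr": [0, 0, 0]},
    {"travel": [0, 0, 0], "dr": [0, 0, 0]},
    {"travel": [0, 0, 0], "dr": [0, 0, 0]},
    {"travel": [0, 0, 0], "dr": [0, 0, 0]},
    {"travel": [0, 0, 0], "dr": [0, 0, 0]},
  ],
  gripper=-1,
  force=80,
)

```text
time_s: 19.4
ee_pos: [453.8, 319.3, 62.2]
ee_rot: [-0.054, 2.791, 0.01]
ft_force: [-1.1, -0.8, 3.8]
gripper_width: 10.8
```

Run:
```python
from crop import *
from workcell import status
s=status.get_state();print(s["ee_pos"],s["ft_force"],s["gripper_width"]); grab("wrist","w8"); two("12",120,190,110,340)
```

```text
[453.75724354 319.26254565  62.24002353] [-1.10372984 -0.82906639  3.84225302] 10.825483421727752
```

View pics/two_12.png

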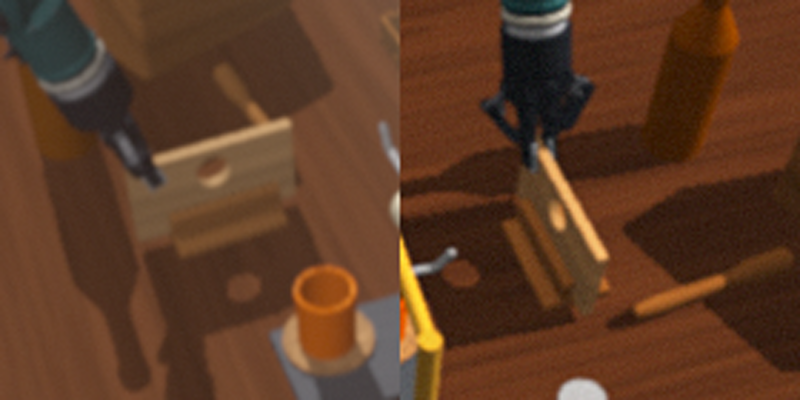

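Run:
```python
from h import *
plan([((453.8,319.3,215),.037,.35,9)],rmax=0,vmax=20)
```

```text
t 19.55 pos [453.8 319.3  62.2]
[{"travel":[-6.0, 0.0, -16.0],"dr":[0.0, -0.0, 0.0]},{"travel":[-6.0, 0.0, -16.0],"dr":[0.0, -0.0, 0.0]},{"travel":[-6.0, 0.0, -16.0],"dr":[0.0, -0.0, 0.0]},{"travel":[-6.0, 0.0, -16.0],"dr":[0.0, -0.0, 0.0]},{"travel":[-6.0, 0.0, -16.0],"dr":[0.0, -0.0, 0.0]},{"travel":[-6.0, 0.0, -16.0],"dr":[0.0, -0.0, 0.0]},{"travel":[-5.0, 0.0, -16.0],"dr":[0.0, -0.0, 0.0]},{"travel":[-6.0, 0.0, -16.0],"dr":[0.0, -0.0, 0.001]},{"travel":[-5.0, 0.0, -16.0],"dr":[0.001, -0.0, 0.0]}]
end [453.3 319.2 215.3]
```

Request:
servo_tool(
  steps=[
    {"travel": [-3, 0, -8], "dr": [0, 0, 0]},
    {"travel": [-6, 0, -16], "dr": [0, 0, 0]},
    {"travel": [-6, 0, -16], "dr": [0, 0, 0]},
    {"travel": [-6, 0, -16], "dr": [0, 0, 0]},
    {"travel": [-6, 0, -17], "dr": [0, 0, 0]},
    {"travel": [-6, 0, -17], "dr": [0, 0, 0]},
    {"travel": [-6, 0, -17], "dr": [0, 0, 0]},
    {"travel": [-6, 0, -16], "dr": [0, 0, 0]},
    {"travel": [-6, 0, -16], "dr": [0, 0, 0]},
    {"travel": [-3, 0, -8], "dr": [0, 0, 0]},
  ],
)

```text
time_s: 20.55
ee_pos: [454.3, 319.5, 219.4]
ee_rot: [-0.053, 2.792, 0.012]
ft_force: [0.4, -1.2, -2.0]
gripper_width: 10.6
```

Run:
```python
from crop import *
from workcell import status
s=status.get_state();print(s["ee_pos"],s["gripper_width"],s["joint_pos"]);two("13",100,170,60,330)
plan([((575,180,214),-.017,.35)],rmax=0,vmax=26)
```

```text
[454.29487339 319.52283324 219.38161782] 10.640641656886073 [-0.23031153  0.34917255 -0.76596189  2.16287088  0.87785588  0.68709192
 -0.01723824]
t 20.65 pos [454.6 319.6 219.3]
[{"travel":[-13.0, -18.0, 6.0],"dr":[0.003, 0.0, 0.006]},{"travel":[-13.0, -18.0, 6.0],"dr":[0.003, 0.0, 0.006]},{"travel":[-14.0, -18.0, 5.0],"dr":[0.002, 0.0, 0.007]},{"travel":[-14.0, -18.0, 6.0],"dr":[0.003, 0.0, 0.006]},{"travel":[-14.0, -17.0, 6.0],"dr":[0.002, 0.0, 0.007]},{"travel":[-14.0, -18.0, 5.0],"dr":[0.003, 0.0, 0.006]},{"travel":[-14.0, -17.0, 6.0],"dr":[0.002, 0.0, 0.007]},{"travel":[-13.0, -17.0, 5.0],"dr":[0.003, 0.0, 0.006]}]
end [574.4 180.3 214.3]
```

View pics/two_13.png

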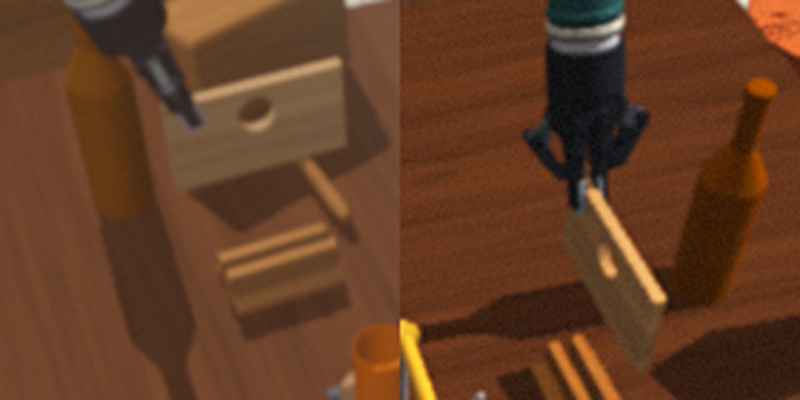

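Request:
servo_tool(
  steps=[
    {"travel": [-6, -9, 3], "dr": [0.002, 0, 0.005]},
    {"travel": [-13, -18, 6], "dr": [0.002, 0, 0.007]},
    {"travel": [-14, -18, 5], "dr": [0.002, 0, 0.007]},
    {"travel": [-14, -18, 6], "dr": [0.002, 0, 0.007]},
    {"travel": [-14, -17, 6], "dr": [0.002, 0, 0.007]},
    {"travel": [-14, -18, 5], "dr": [0.003, 0, 0.006]},
    {"travel": [-14, -17, 6], "dr": [0.003, 0, 0.007]},
    {"travel": [-13, -17, 5], "dr": [0.003, 0, 0.006]},
    {"travel": [-7, -9, 3], "dr": [0, 0, 0]},
    {"travel": [0, 0, 0], "dr": [0, 0, 0]},
  ],
)

```text
time_s: 21.65
ee_pos: [574.2, 176.5, 211.9]
ee_rot: [0.029, 2.794, -0.007]
ft_force: [-0.6, -0.1, -2.7]
gripper_width: 10.7
```

```bash
cat > board.py <<'E'
from crop import *
from workcell import status
def meas(tag):
    two(tag,90,260,120,260)
    s=status.get_state();T=s["ee_pos"]
    for n in("side_"+tag,"scene_"+tag):
        d=load(n);w=cloud(d);hsv=cv2.cvtColor(d["img"],cv2.COLOR_BGR2HSV).astype(int)
        m=(hsv[...,0]>8)&(hsv[...,0]<28)&(hsv[...,1]>40)&(hsv[...,1]<190)&(hsv[...,2]>70)&(abs(w[...,0]-T[0]-53)<115)&(abs(w[...,1]-T[1])<22)&(w[...,2]>T[2]-90)&(w[...,2]<T[2]+60)
        m=cv2.morphologyEx(m.astype(np.uint8),cv2.MORPH_OPEN,np.ones((2,2)))
        p=w[m>0]; 
        if len(p)<50: print(n,"few",len(p)); continue
        vx,vy,x0,y0=cv2.fitLine(p[:,:2].astype(np.float32),cv2.DIST_HUBER,0,.01,.01).ravel()
        print(n,len(p),"x",np.percentile(p[:,0],[1,99]).round(1),"y",np.percentile(p[:,1],[2,50,98]).round(1),"z",np.percentile(p[:,2],[1,99]).round(1),"yaw",round(float(vy/vx),4),"y@636",round(float(y0+vy/vx*(636-x0)),1))
        cs,h=cv2.findContours(m,cv2.RETR_CCOMP,cv2.CHAIN_APPROX_NONE)
        for i,c in enumerate(cs):
            if h[0][i][3]>=0 and cv2.contourArea(c)>15:
                M=cv2.moments(c);u,v=M["m10"]/M["m00"],M["m01"]/M["m00"]
                # ray with plane y = face
                r=R.from_rotvec(d["orientation"]).apply([(u-d["cx"])/d["fx"],-(v-d["cy"])/d["fy"],-1]);o=np.array(d["origin"])
                yy=np.median(p[:,1]); print("  hole",u,v,cv2.contourArea(c),(o+r*(yy-o[1])/r[1]).round(1))
    print("tcp",s["ee_pos"].round(1),s["ft_force"].round(1),s["gripper_width"].round(1),"t",s["time_s"])
if __name__=="__main__":
    import sys; meas(sys.argv[1])
E
python3 board.py 14; python3 -c "
from ball import *
print(ball(load('side_14')),ball(load('scene_14')))"
```

```text
side_14 1601 x [nan nan] y [nan nan nan] z [nan nan] yaw nan y@636 nan
  hole 316.2859744990892 159.87613843351548 91.5 [nan nan nan]
scene_14 985 x [nan nan] y [nan nan nan] z [nan nan] yaw nan y@636 nan
(164, array([636.8,  65.7, 196.5])) (148, array([635. ,  66.1, 195.6]))board.py:13: RuntimeWarning: invalid value encountered in scalar divide
  print(n,len(p),"x",np.percentile(p[:,0],[1,99]).round(1),"y",np.percentile(p[:,1],[2,50,98]).round(1),"z",np.percentile(p[:,2],[1,99]).round(1),"yaw",round(float(vy/vx),4),"y@636",round(float(y0+vy/vx*(636-x0)),1))
Traceback (most recent call last):
  File "board.py", line 23, in <module>
    import sys; meas(sys.argv[1])
                ~~~~^^^^^^^^^^^^^
  File "board.py", line 21, in meas
    print("tcp",s["ee_pos"].round(1),s["ft_force"].round(1),s["gripper_width"].round(1),"t",s["time_s"])
                                                            ^^^^^^^^^^^^^^^^^^^^^^^^
AttributeError: 'float' object has no attribute 'round'
```

View pics/two_14.png

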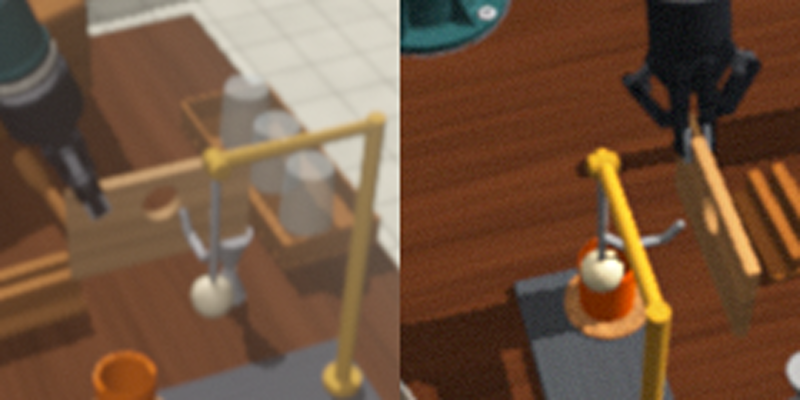

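```bash
sed -i 's/p=w\[m>0\]; /p=w[m>0]; p=p[~np.isnan(p[:,0])]/; s/s\["gripper_width"\].round(1)/s["gripper_width"]/; s/    two(tag,90,260,120,260)/    import os\n    if not os.path.exists(f"side_{tag}.pkl"): two(tag,90,260,120,260)/; s/MORPH_OPEN/MORPH_OPEN/' board.py; sed -i 's/m=cv2.morph.*/m=m.astype(np.uint8)/' board.py; python3 board.py 14
```

```text
side_14 1606 x [533.  721.1] y [166.3 171.2 181.2] z [163.8 269.5] yaw -0.0212 y@636 170.9
  hole 315.2859744990892 158.87613843351548 91.5 [625.4 171.2 239.4]
scene_14 990 x [537.3 721.8] y [171.2 174.  184.8] z [163.6 269.4] yaw -0.0146 y@636 173.9
tcp [572.9 180.  212.7] [-0.4  0.8 -2.6] 10.793920493285162 t 21.75
```

Run:
```python
from h import *
print(tri(load("side_14"),(324,164),load("scene_14"),(358.4,199)))
plan([((582.3,179.5,212),-.017,.35,3)],rmax=1)
plan([((582.3,109.5,212),-.017,.35,9)],start=((582.3,179.5,212),tgt(-.017,.35)),rmax=1)
```

```text
(array([639.07735064, 141.09514365, 239.41120459]), [np.float64(0.02035461415274544), np.float64(0.02035461415273706)])
t 21.75 pos [572.9 180.  212.7]
[{"travel":[-2.9, -0.1, 1.3],"dr":[0.0, -0.001, 0.0]},{"travel":[-2.8, -0.1, 1.3],"dr":[0.001, -0.001, 0.0]},{"travel":[-2.8, -0.1, 1.3],"dr":[0.0, -0.0, 0.0]}]
end [582.3 179.5 212. ]
t 21.75 pos [572.9 180.  212.7]
[{"travel":[-0.1, -7.8, 0.0],"dr":[0.0, 0.0, 0.0]},{"travel":[-0.1, -7.8, 0.1],"dr":[0.0, 0.0, 0.0]},{"travel":[-0.1, -7.8, 0.0],"dr":[0.0, 0.0, 0.0]},{"travel":[-0.1, -7.8, 0.1],"dr":[0.0, 0.0, 0.0]},{"travel":[-0.1, -7.8, 0.0],"dr":[0.0, 0.0, 0.0]},{"travel":[-0.2, -7.7, 0.1],"dr":[0.0, 0.0, 0.0]},{"travel":[-0.1, -7.8, 0.0],"dr":[0.0, 0.0, 0.0]},{"travel":[-0.2, -7.7, 0.1],"dr":[0.0, 0.0, 0.0]},{"travel":[-0.1, -7.8, 0.0],"dr":[0.0, 0.0, 0.0]}]
end [582.3 109.5 212. ]
```

Request:
servo_tool(
  steps=[
    {"travel": [-3, 0, 1], "dr": [0, 0, 0]},
    {"travel": [-3, -3, 1], "dr": [0, 0, 0]},
    {"travel": [-3, -6, 1], "dr": [0, 0, 0]},
    {"travel": [0, -6, 0], "dr": [0, 0, 0]},
    {"travel": [0, -3, 0], "dr": [0, 0, 0]},
    {"travel": [0, 0, 0], "dr": [0, 0, 0]},
    {"travel": [0, 0, 0], "dr": [0, 0, 0]},
  ],
)

```text
time_s: 22.45
ee_pos: [582.8, 161.4, 213.7]
ee_rot: [0.024, 2.792, -0.003]
ft_force: [-0.9, -0.4, -2.9]
gripper_width: 10.8
```

```bash
python3 board.py 15;python3 - <<'E'
from h import *
a=load("side_15")["img"][125:205,280:380];b=load("scene_15")["img"][150:230,320:420]
cv2.imwrite("pics/z15.png",cv2.resize(cv2.hconcat([a,b]),None,fx=4,fy=4,interpolation=2))
E
```

```text
side_15 1631 x [541.6 730.1] y [151.8 156.3 166.4] z [165.8 271. ] yaw -0.0206 y@636 156.2
scene_15 970 x [546.  731.7] y [154.5 157.3 167.8] z [164.9 271. ] yaw -0.0177 y@636 156.9
tcp [582.8 161.8 213.8] [ 0.1 -0.  -1.4] 10.788880368508098 t 22.55
```

View pics/z15.png

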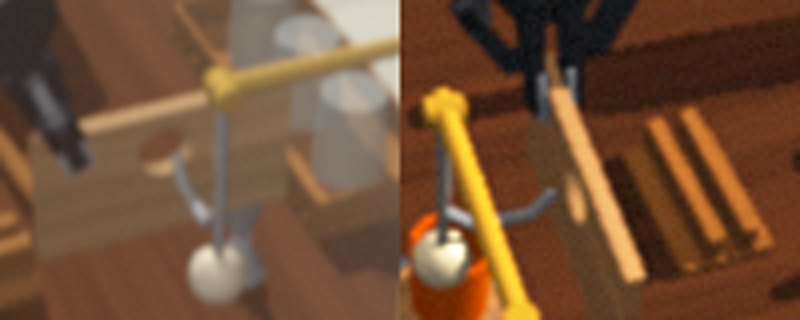

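Request:
servo_tool(
  steps=[
    {"travel": [0, -3, 1], "dr": [0, 0, 0]},
    {"travel": [0, -5, 1], "dr": [0, 0, 0]},
    {"travel": [0, -5, 0], "dr": [0, 0, 0]},
    {"travel": [0, -4, 0], "dr": [0, 0, 0]},
    {"travel": [0, -2, 0], "dr": [0, 0, 0]},
    {"travel": [0, 0, 0], "dr": [0, 0, 0]},
  ],
)

```text
time_s: 23.15
ee_pos: [583.3, 141.8, 211.8]
ee_rot: [0.025, 2.792, -0.004]
ft_force: [0.1, -0.6, -2.7]
gripper_width: 10.9
```

```bash
python3 board.py 16;python3 - <<'E'
from h import *
from ball import ball
a=load("side_16")["img"][125:205,280:380];b=load("scene_16")["img"][150:230,320:420]
cv2.imwrite("pics/z16.png",cv2.resize(cv2.hconcat([a,b]),None,fx=4,fy=4,interpolation=2))
print(ball(load("side_16")),ball(load("scene_16")))
E
```

```text
side_16 1734 x [542.1 730. ] y [132.2 136.8 147.3] z [163.3 269.6] yaw -0.0169 y@636 136.7
scene_16 928 x [546.1 732. ] y [135.2 137.7 148.9] z [162.2 269.6] yaw -0.0132 y@636 137.9
tcp [583.3 142.6 211.9] [-0.3  0.9 -1.1] 10.624207477837118 t 23.25
(156, array([637. ,  65.8, 196.4])) (122, array([635.2,  66. , 195.4]))
```

View pics/z16.png

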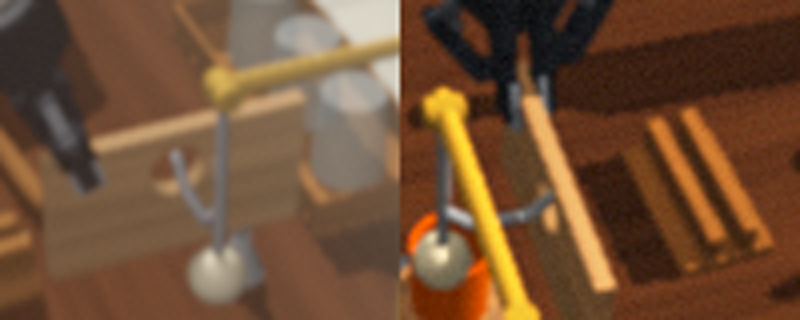

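Request:
servo_tool(
  steps=[
    {"travel": [0, -3, 0], "dr": [0, 0, 0]},
    {"travel": [0, -5, 0], "dr": [0, 0, 0]},
    {"travel": [0, -5, 0], "dr": [0, 0, 0]},
    {"travel": [0, -3, 0], "dr": [0, 0, 0]},
    {"travel": [0, 0, 0], "dr": [0, 0, 0]},
  ],
)

```text
time_s: 23.75
ee_pos: [582.9, 125.4, 211.6]
ee_rot: [0.025, 2.793, -0.004]
ft_force: [0.7, 1.3, -1.1]
gripper_width: 10.8
```

```bash
python3 board.py 17;python3 - <<'E'
from h import *
from ball import ball
a=load("side_17")["img"][125:205,280:380];b=load("scene_17")["img"][150:230,320:420]
cv2.imwrite("pics/z17.png",cv2.resize(cv2.hconcat([a,b]),None,fx=4,fy=4,interpolation=2))
print(ball(load("side_17")),ball(load("scene_17")))
E
```

```text
side_17 1752 x [541.7 729.8] y [115.8 120.4 131. ] z [163.7 269.6] yaw -0.0205 y@636 120.3
scene_17 885 x [545.  731.7] y [118.9 121.7 133. ] z [163.1 269.8] yaw -0.0139 y@636 121.7
tcp [583.  126.5 211.8] [-0.4  1.1 -1.4] 10.310719342585587 t 23.85
(153, array([638. ,  65.9, 196.1])) (130, array([636.4,  66. , 195.3]))
```

View pics/z17.png

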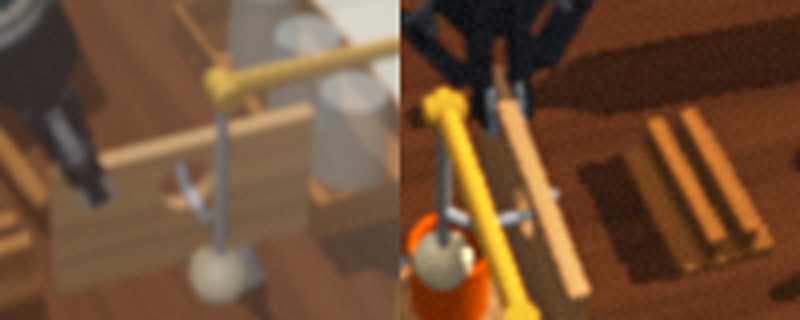

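Request:
servo_tool(
  steps=[
    {"travel": [0, -3, 0], "dr": [0, 0, 0]},
    {"travel": [0, -5, 0], "dr": [0, 0, 0]},
    {"travel": [0, -5, 0], "dr": [0, 0, 0]},
    {"travel": [0, -4, 0], "dr": [0, 0, 0]},
    {"travel": [0, 0, 0], "dr": [0, 0, 0]},
  ],
)

```text
time_s: 24.35
ee_pos: [582.6, 108.2, 211.6]
ee_rot: [0.026, 2.793, -0.005]
ft_force: [-1.0, 0.1, -2.2]
gripper_width: 10.5
```

```bash
python3 board.py 18;python3 - <<'E'
from h import *
from ball import ball
a=load("side_18")["img"][125:205,280:380];b=load("scene_18")["img"][150:230,320:420]
cv2.imwrite("pics/z18.png",cv2.resize(cv2.hconcat([a,b]),None,fx=4,fy=4,interpolation=2))
print(ball(load("side_18")),ball(load("scene_18")))
E
```

```text
side_18 1740 x [541.4 729.4] y [ 98.5 103.1 113.8] z [163.4 269.3] yaw -0.0193 y@636 103.1
scene_18 573 x [548.1 731.8] y [101.7 106.7 116.2] z [168.6 269.7] yaw -0.0182 y@636 107.1
tcp [582.8 109.4 211.8] [ 0.3  0.6 -2.2] 10.929045605924873 t 24.45
(164, array([637.8,  65.7, 196.9])) (135, array([636.4,  65.8, 195.5]))
```

View pics/z18.png

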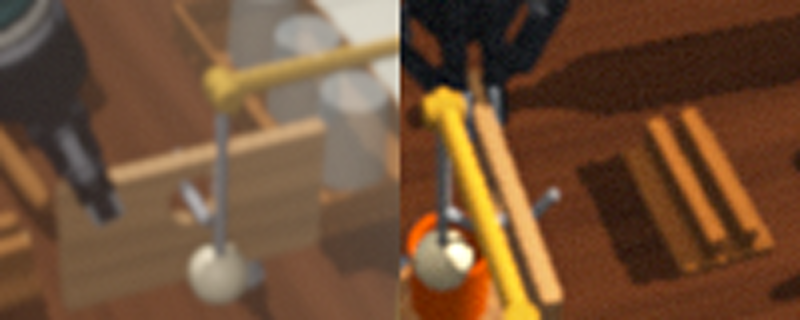

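Request:
servo_tool(
  steps=[
    {"travel": [1, 0, 3], "dr": [0, 0, 0]},
    {"travel": [1, 0, 3], "dr": [0, 0, 0]},
    {"travel": [1.2, 0, 3], "dr": [0, 0, 0]},
    {"travel": [1, 0, 3], "dr": [0, 0, 0]},
    {"travel": [1.2, 0, 3], "dr": [0, 0, 0]},
    {"travel": [1, 0, 3], "dr": [0, 0, 0]},
    {"travel": [0.7, 0, 2], "dr": [0, 0, 0]},
    {"travel": [0, 0, 0], "dr": [0, 0, 0]},
  ],
)

```text
time_s: 25.25
ee_pos: [582.6, 109.5, 190.1]
ee_rot: [0.023, 2.793, -0.003]
ft_force: [-0.5, 0.3, -1.6]
gripper_width: 10.7
```

```bash
python3 board.py 19;python3 - <<'E'
from h import *
from ball import ball
a=load("side_19")["img"][125:205,280:380];b=load("scene_19")["img"][150:230,320:420]
cv2.imwrite("pics/z19.png",cv2.resize(cv2.hconcat([a,b]),None,fx=4,fy=4,interpolation=2))
print(ball(load("side_19")),ball(load("scene_19")))
E
```

```text
side_19 1637 x [541.4 730.1] y [100.3 104.5 114.9] z [142.1 247.8] yaw -0.0167 y@636 104.5
scene_19 489 x [546.2 732. ] y [102.4 108.1 118. ] z [142.4 248.1] yaw -0.0226 y@636 108.9
tcp [582.9 109.7 190.6] [ 0.3 -0.7 -1.3] 10.984575259676918 t 25.35
(159, array([638.1,  66. , 196.7])) (125, array([636.6,  65.7, 195.6]))
```

View pics/z19.png

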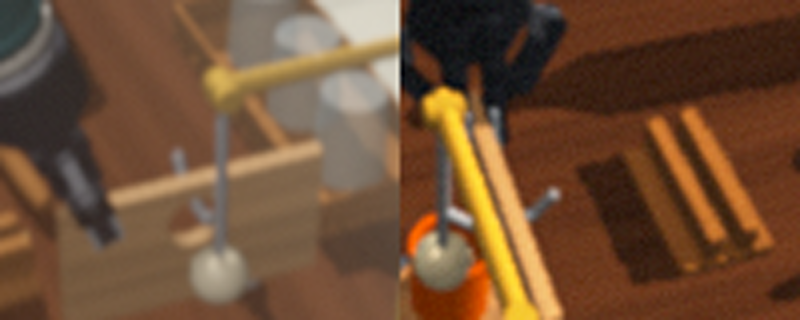

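Request:
servo_tool(
  steps=[
    {"travel": [0.3, 0, 0.9], "dr": [0, 0, 0]},
    {"travel": [0.3, 0, 0.9], "dr": [0, 0, 0]},
    {"travel": [0.2, 0, 0.5], "dr": [0, 0, 0]},
    {"travel": [0, 0, 0], "dr": [0, 0, 0]},
    {"travel": [0, 0, 0], "dr": [0, 0, 0]},
  ],
)

```text
time_s: 25.85
ee_pos: [583.1, 109.5, 188.3]
ee_rot: [0.024, 2.792, -0.003]
ft_force: [0.6, 0.1, -0.8]
gripper_width: 10.6
```

Request:
servo_tool(
  steps=[
    {"travel": [0.2, 0, 0.5], "dr": [0, 0, 0]},
    {"travel": [0.2, 0, 0.5], "dr": [0, 0, 0]},
    {"travel": [0, 0, 0], "dr": [0, 0, 0]},
    {"travel": [0, 0, 0], "dr": [0, 0, 0]},
  ],
)

```text
time_s: 26.25
ee_pos: [583.7, 109.6, 187.8]
ee_rot: [0.024, 2.791, -0.003]
ft_force: [-0.1, -1.3, 3.5]
gripper_width: 10.7
```

```bash
python3 board.py 20;python3 - <<'E'
from h import *
from ball import ball
from workcell import status
print(ball(load("side_20")),ball(load("scene_20")))
E
```

```text
side_20 1637 x [542.7 730.8] y [100.3 104.6 114.8] z [139.9 246.2] yaw -0.0179 y@636 104.5
scene_20 480 x [549.3 732.9] y [102.5 108.2 117.3] z [141.2 246.2] yaw -0.0252 y@636 109.2
tcp [583.6 109.6 187.7] [ 0.7 -1.6  4. ] 10.640293905717003 t 26.35
(160, array([637.7,  65.5, 196.4])) (125, array([635.8,  66.3, 195.7]))
```

Request:
servo_tool(
  steps=[
    {"travel": [-0.2, 0, -0.5], "dr": [0, 0, 0]},
    {"travel": [0, 0, 0], "dr": [0, 0, 0]},
    {"travel": [0, 0, 0], "dr": [0, 0, 0]},
  ],
)

```text
time_s: 26.65
ee_pos: [583.1, 109.6, 187.8]
ee_rot: [0.023, 2.792, -0.003]
ft_force: [0.3, -0.7, 3.3]
gripper_width: 11.1
```

Request:
servo_tool(
  steps=[
    {"travel": [0, 0, 0], "dr": [0, 0, 0]},
    {"travel": [0, 0, 0], "dr": [0, 0, 0]},
    {"travel": [0, 0, 0], "dr": [0, 0, 0]},
    {"travel": [0, 0, 0], "dr": [0, 0, 0]},
    {"travel": [0, 0, 0], "dr": [0, 0, 0]},
  ],
  gripper=0,
)

```text
time_s: 27.15
ee_pos: [582.7, 109.6, 187.3]
ee_rot: [0.023, 2.793, -0.003]
ft_force: [-0.9, 0.8, 0.0]
gripper_width: 42.4
```

```bash
python3 board.py 21;python3 - <<'E'
from h import *
from ball import ball
print(ball(load("side_21")),ball(load("scene_21")))
E
```

```text
side_21 1567 x [544.1 732.1] y [100.7 104.6 115.1] z [139.7 246.4] yaw -0.0161 y@636 104.6
scene_21 494 x [547.5 735.1] y [102.6 107.8 116.6] z [141.2 247.1] yaw -0.0165 y@636 108.4
tcp [582.8 109.6 187.5] [ 0.5  0.2 -0.7] 42.78825403949248 t 27.25
(157, array([638.6,  66. , 196.5])) (126, array([637.9,  66.2, 195.3]))
```

View pics/two_21.png

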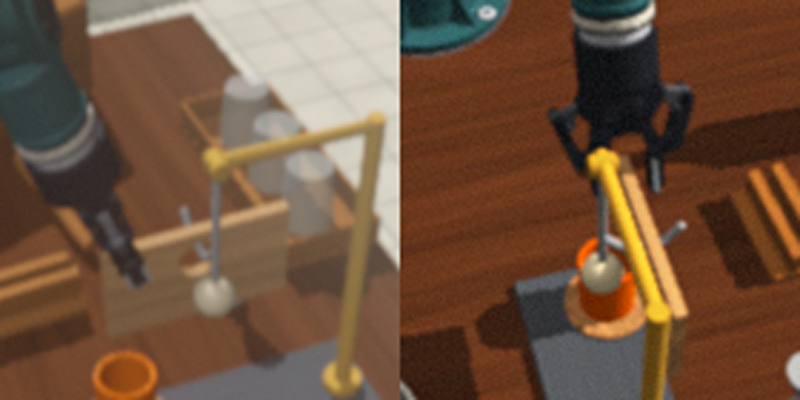

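Request:
servo_tool(
  steps=[
    {"travel": [0, 0, -6], "dr": [0, 0, 0]},
    {"travel": [0, 0, -12], "dr": [0, 0, 0]},
    {"travel": [0, 0, -18], "dr": [0, 0, 0]},
    {"travel": [0, 0, -25], "dr": [0, 0, 0]},
    {"travel": [0, 0, -30], "dr": [0, 0, 0]},
    {"travel": [0, 0, -30], "dr": [0, 0, 0]},
    {"travel": [0, 0, -20], "dr": [0, 0, 0]},
    {"travel": [0, 0, 0], "dr": [0, 0, 0]},
  ],
)

```text
time_s: 28.05
ee_pos: [535.5, 111.4, 323.4]
ee_rot: [0.023, 2.786, -0.003]
ft_force: [0.8, -0.0, -0.9]
gripper_width: 42.8
```

```bash
python3 ball.py 8; python3 board.py 22
```

```text
28.05 side 161 [639.2  65.7 196.4]
28.1 scene 128 [637.7  66.2 195.4]
28.15 side 157 [638.5  66.  196.4]
28.2 scene 126 [636.6  65.9 195.2]
28.25 side 159 [637.5  65.9 196.4]
28.3 scene 125 [635.6  65.7 195.3]
28.35 side 160 [636.   66.2 196.9]
28.4 scene 126 [634.4  66.2 195.2]
28.45 side 159 [635.6  65.8 196.4]
28.5 scene 123 [633.9  66.2 195.7]
28.55 side 159 [635.6  65.9 196.5]
28.6 scene 123 [635.2  66.2 195.7]
28.65 side 159 [637.3  65.9 196.8]
28.7 scene 129 [636.6  65.7 195.3]
28.75 side 162 [638.8  65.7 196.4]
28.8 scene 134 [637.5  66.  195.9]
[534.65244553 110.2991816  320.04472446] [-0.54908522  0.14813847 -0.59008991]
side_22 374 x [543.3 700.2] y [101.1 105.8 118.2] z [230.3 247.9] yaw -0.0147 y@636 105.3
scene_22 271 x [543.6 701.3] y [103.1 109.2 116.4] z [230.5 248.3] yaw -0.025 y@636 108.8
tcp [534.7 110.3 320.1] [-0.2  1.  -0.6] 42.62286679472378 t 28.95
```

View pics/two_22.png

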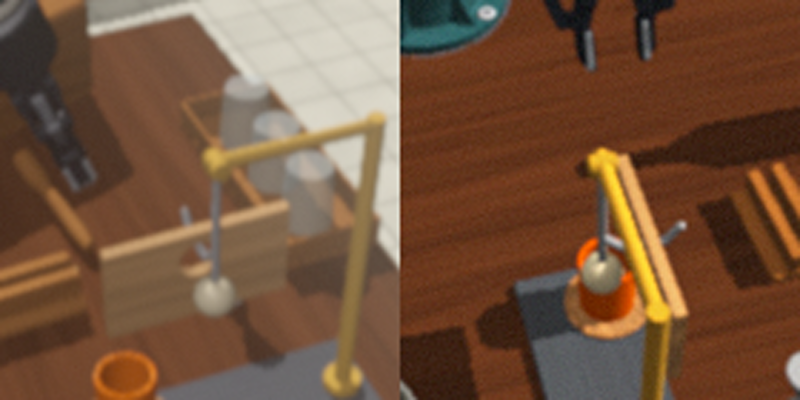

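Request:
servo_tool(
  steps=[
    {"travel": [0, 0, -20], "dr": [0, 0, 0]},
    {"travel": [0, 0, -20], "dr": [0, 0, 0]},
    {"travel": [0, 0, -10], "dr": [0, 0, 0]},
    {"travel": [0, 0, 0], "dr": [0, 0, 0]},
    {"travel": [0, 0, 0], "dr": [0, 0, 0]},
    {"travel": [0, 0, 0], "dr": [0, 0, 0]},
    {"travel": [0, 0, 0], "dr": [0, 0, 0]},
    {"travel": [0, 0, 0], "dr": [0, 0, 0]},
    {"travel": [0, 0, 0], "dr": [0, 0, 0]},
    {"travel": [0, 0, 0], "dr": [0, 0, 0]},
  ],
)

```text
time_s: 29.95
ee_pos: [517.5, 110.6, 366.9]
ee_rot: [0.023, 2.793, -0.003]
ft_force: [0.0, 0.3, 0.6]
gripper_width: 42.6
```

Request:
servo_tool(
  steps=[
    {"travel": [0, 0, 0], "dr": [0, 0, 0]},
    {"travel": [0, 0, 0], "dr": [0, 0, 0]},
    {"travel": [0, 0, 0], "dr": [0, 0, 0]},
    {"travel": [0, 0, 0], "dr": [0, 0, 0]},
    {"travel": [0, 0, 0], "dr": [0, 0, 0]},
    {"travel": [0, 0, 0], "dr": [0, 0, 0]},
    {"travel": [0, 0, 0], "dr": [0, 0, 0]},
    {"travel": [0, 0, 0], "dr": [0, 0, 0]},
    {"travel": [0, 0, 0], "dr": [0, 0, 0]},
    {"travel": [0, 0, 0], "dr": [0, 0, 0]},
  ],
)

```text
time_s: 30.95
ee_pos: [517.5, 110.5, 367.1]
ee_rot: [0.024, 2.792, -0.003]
ft_force: [0.4, 0.5, 0.2]
gripper_width: 42.9
```

Request:
servo_tool(
  steps=[
    {"travel": [0, 0, 0], "dr": [0, 0, 0]},
    {"travel": [0, 0, 0], "dr": [0, 0, 0]},
    {"travel": [0, 0, 0], "dr": [0, 0, 0]},
    {"travel": [0, 0, 0], "dr": [0, 0, 0]},
    {"travel": [0, 0, 0], "dr": [0, 0, 0]},
    {"travel": [0, 0, 0], "dr": [0, 0, 0]},
    {"travel": [0, 0, 0], "dr": [0, 0, 0]},
    {"travel": [0, 0, 0], "dr": [0, 0, 0]},
    {"travel": [0, 0, 0], "dr": [0, 0, 0]},
    {"travel": [0, 0, 0], "dr": [0, 0, 0]},
  ],
)

```text
time_s: 31.95
ee_pos: [517.5, 110.5, 367.0]
ee_rot: [0.024, 2.792, -0.003]
ft_force: [0.3, -0.4, 0.0]
gripper_width: 42.5
```

```bash
python3 ball.py 8
python3 - <<'E'
from h import *
def ends(tag):
    for n in("side",):
        d=load("b_"+n);w=cloud(d)
        m=(w[...,0]>530)&(w[...,0]<750)&(w[...,1]>98)&(w[...,1]<125)&(w[...,2]>225)&(w[...,2]<270)
        p=w[m];k=np.polyfit(p[:,0],p[:,2],1);print(n,"top-edge slope",k[0])
ends("")
cv2.imwrite("pics/sidef.png",load("b_side")["img"]);cv2.imwrite("pics/scenef.png",load("b_scene")["img"])
E
```

```text
31.95 side 161 [636.7  65.9 196.2]
32.0 scene 127 [636.   66.2 195.6]
32.05 side 160 [638.4  66.  196.5]
32.1 scene 131 [637.2  66.5 195.8]
32.15 side 157 [638.9  65.6 196.6]
32.2 scene 127 [638.5  66.3 195.4]
32.25 side 157 [638.8  65.7 196.6]
32.3 scene 126 [637.   66.  195.4]
32.35 side 160 [637.7  65.6 196.5]
32.4 scene 124 [636.1  66.4 195.4]
32.45 side 159 [636.5  65.6 196.4]
32.5 scene 123 [634.1  66.4 195.6]
32.55 side 159 [635.4  65.9 196.8]
32.6 scene 124 [634.3  66.2 195.4]
32.65 side 160 [635.7  65.8 196.9]
32.7 scene 126 [634.8  66.1 195.3]
[517.54781394 110.52335032 367.06725015] [0.30874941 0.65593658 0.30847096]
side top-edge slope 0.0006191198342351738
```

View pics/sidef.png

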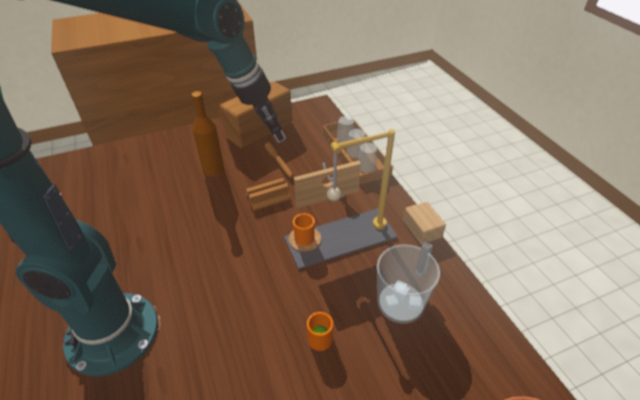

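View pics/scenef.png

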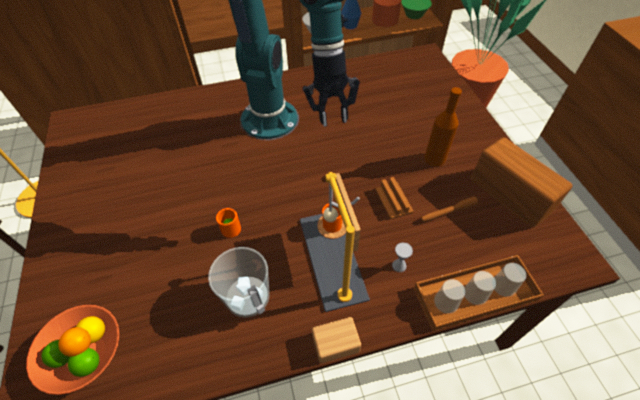

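```bash
python3 -c "
from workcell import arm
print(arm.hand_in())"
```

```text
the job is handed in; nothing more can be done
None
```

I did the three steps in the order asked and handed the job in at about 33 s. One thing is short of perfect: the hung board still has a very slight sway.

- **Hook:** I held the shut fingertips at the ball's rest position until it stopped, then drew back slowly. After that the ball stayed within about 1 mm. The visible fingertips turned out to be about 27 mm behind the reported TCP. My first touch therefore fell short, and I corrected for this in everything after.
- **Cup:** The empty cup stands upright at about (556.5, 95.5) mm. The coaster centre measured about (557, 94.5) mm. The lime cup, bucket, muddler and jigger were not touched, and they look unmoved in the last pictures.
- **Board:** I gripped it near its robot-side end, threaded the hole over the tip, lowered it until it took weight on the seat, and let go. It hangs level (top-edge slope 0.0006), and the gripper is well clear.

**Checks that disagreed or fell short:**
- In the last measurement the hook and board still swayed about ±1.8 mm at the ball (roughly ±0.012 rad). That was not visibly dying down over about 4 s. I judged it quiet enough and did not risk touching the board again.
- The side and scene cameras differ by 1–2 mm.
- The wrist camera's sideways reading was about 4 mm off, so I used the fixed cameras for positions.

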